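Clip a syrup sample plate for its colour reading and release it

TASK

Turn the spring clip around its pivot screw by the black knob on its lever until its brass blade holds the amber sample plate snugly against the end stop of the reader's stage - the glass cracks if pressed too hard - and let go of the clip. With the plate clipped, press the green button on the reading console right down, then swing the clip clear again until its knob is back over the red rest mark, leaving the plate against the stop. Do not touch the plate with the gripper and do not disturb the other things on the bench.

Things in the scene. Friction and masses are not known exactly. Their poses are not given: they have to be found in the camera images.
- stage: The reader's stage, a fixed grey box 30 mm high. Origin on its underside, on the table; z up; in its frame the box spans x -90 to 90, y -140 to 75 mm. On top (z 30) lies a channel along x, centred at y 30, between dark guides 8 mm high (1.5 mm play beside the plate), open towards -x. A plate home against the end stop has its centre at x 20, y 30.
- stop_face (a point): Middle of the end stop's face at the +x end of the channel, on the stage's top; the dark stop is 53 mm wide and 12 mm high. Axes as the stage's. Once the plate is at the stop, turning on winds the blade's spring: about 3.5 N on the plate per mm at the shoe (1.4 mm at the knob), felt at the knob as 0.7 N more per N on the plate. Let go, the pivot holds it, at most about 7.5 N.
- clip: The clip's steel lever (14 mm wide, top at z 53 mm). Origin on the pivot screw's axis at the height of the stage's underside; its x axis points from the screw along the nominal line of the brass blade, the lever with the knob runs the other way (-x); z up. It can turn freely from about 0.25 rad behind the rest mark to 1.5 rad past it in the closing sense.
- clip_pivot (a point): Top centre of the brass pivot screw (20 mm diameter head), fixed on the stage at its x -23, y -30, z 59 mm. The clip turns about it, clockwise seen from above to close: the knob leaves the red mark towards the stage's -x side. A true blade just touches a plate at the stop when the clip's x axis lies along the stage's y axis, but see the blade's setting under clip_knob.
- clip_knob (a point): Top centre of the black upright knob, 12 mm diameter, z 53 to 86 mm above the table, 85 mm from the pivot axis; grip it from above. The pivot is stiff and stays where it is left: about 5 N at the knob turns it. Each time the blade is clamped under the screw up to 0.14 rad off its nominal line, either way, so where it bites must be felt.
- plate: Loose sample plate, amber glass 76 (x) x 50 (y) x 6 mm with a dark spot, about 60 g, in the channel 1 to 10 mm short of the stop. Origin at the centre of its underside, x towards the stop. The blade's round shoe (10 mm diameter, z 31 to 43, 60 mm from the pivot axis) meets the middle of its -x edge and pushes it along. Clipped on means pressed with 2 N or more; the glass cracks above 10 N.
- rest_mark (a point): Centre of the red disc (18 mm diameter) painted on the stage's top, 85 mm from the pivot screw: the knob stands over it when the clip is parked clear.
- console: The reading console, a fixed white box 80 (x) x 90 (y) x 40 mm high with a dark screen on top, to the left or the right of the stage; origin at the centre of its underside.
- read_button (a joint): Travel of the green round push button (26 mm diameter) on the console, in m: 0 up, 0.006 fully down; it springs back and takes 5 N to push fully down. A reading counts from 0.004.
- read_button_top (a point): Centre of the green button's top face.
- cap_tray: A fixed blue tray of bottle caps, 90 x 90 x 30 mm, on the other side of the stage; not used. Origin at the centre of its underside.
- bottle_dark: Bystander: loose dark syrup bottle, 60 x 60 x 250 mm, upright; origin at the centre of its underside.
- bottle_red: Bystander: loose red syrup bottle, 60 x 60 x 250 mm, upright; origin at the centre of its underside.
- jar_amber: Bystander: loose amber jar, 56 mm diameter, 70 mm high; origin at the centre of its underside.
- vial: Bystander: small loose red vial, 28 mm diameter, 60 mm high; origin at the centre of its underside.
- screwdriver: Bystander: loose screwdriver lying on the table beyond the stage; origin under its middle.
- spare_plates: Bystander: loose stack of spare plates, 76 x 50 x 18 mm; origin at the centre of its underside.
Things that resemble listed ones, but are neither listed nor needed, are in the scene too. What is shaped like the console but turquoise is not meant.

How it is judged:
By the outcome, as a careful person would: the job done as asked, in the order asked, and still so for the second after the job is handed in, with the robot touching nothing.
It also fails if it takes over 72 s, if anything falls off the work surface, if the arm or the gripper's body presses on something with over 40 N, if the wrist force passes 120 N, or if a joint passes its speed limit or range.

ROBOT

A 6-joint arm with a two-finger parallel gripper is mounted at the origin on the work surface. World frame = base frame: x ahead of the robot, y to its left, z up, the work surface at z = 0. Lengths are in m, angles in rad, forces in N, time in s.
With the tool pointing down it reaches from about 0.225 to 0.725 m from the base axis. Payload 3.1 kg.
Tool frame: the origin (TCP) lies between the finger pads; the fingertips stand 19 mm ahead of it and the grasp point (between the pads) is the TCP; y points along the fingers, z is the direction in which the jaws open and shut, and the axes are right-handed (so a half turn about y gives the same grasp; the last joint's range is limited). The gripper opens to 85 mm and grips with 20 to 120 N. Pads are 22 mm wide; open, the fingers measure 114 mm over their backs; the gripper's body (76 mm by 85 mm) begins 54 mm behind the grasp point. The pads swing forward as they close: fully open they stand 13 mm farther back than shut.
Start: joints at [1.111, 0.048, 0.099, 1.622, 0, 1.443], TCP at [0.171, 0.496, 0.25] pointing down, gripper open.
Joint ranges: [-2.91, 2.91], [-0.99, 1.94], [-1.21, 1.42], [-2.12, 2.29], [-1.49, 1.47], [-3.14, 3.14]. Speed limits (rad/s): [2.79, 2.79, 3.14, 3.14, 3.14, 3.14].

INTERFACE

Orientations are given as a rotation vector (axis times angle).
In Python, from bench import ctrl gives the robot as it stands. The module is installed in compiled form; this text tells all that it offers.
- The arm moves only by the tool servo_tool, never from a script. Its argument "motion" is a list of rows, each a list of 3 entries, a list of its own where there are three numbers: the shift along the tool's x, y, z in cm, then the turn, a rotation vector about the tool's x, y, z in rad, then the closure in counts, from 0 (fully open) to 255 (shut). In form: [[[x, y, z], [wx, wy, wz], gripper], ...]. A call has 1 to 20 rows; each row shifts and turns the pose as measured when the row begins, along the tool's axes as they then stand; what a row does not reach is not made up. A row lasts 1/10 s, in which the tool goes at most 50 mm and 8.59 degrees, less where a joint would pass 70% of its speed; a pose out of reach is approached as far as the arm can. A call with a gripper value outside its range is refused whole. The fingers move at their own pace and stop on an object; "grip_force" is the grip in N (left out, the last holds). Time passes only in rows, so rows that do not move let the fingers close. It gives the time, the measured TCP pose, the force and the opening at its end, in the units of the state.
- ctrl.read_state(): the state, without advancing time (a new reading comes with each control period).
- ctrl.get_image(name): name is "scene" or "top" or "wrist"; returns (picture, depth): 420x560x3 uint8, blue, green, red; 420x560 float32, m along the optical axis (not along the pixel's ray), 0 where there is no reading.
- ctrl.get_calibration(name): a dict with "fx", "fy", "cx", "cy" (pixels), "pose" (4x4, takes a point from camera to world coordinates); the wrist camera has in their place "T_tool_cam" (4x4, takes a point from camera to tool coordinates, whose origin is the TCP and whose axes are the tool frame's). Camera axes: x right, y up, looking along -z (the intrinsics and any distortion apply to the point x, -y, -z); pixel columns grow to the right and rows downward; lengths in m; the calibration is good to about 2 mm. The wrist camera is an equidistant fisheye: a pixel r from the principal point sees the ray r / f radians off the axis. A picture is of the moment at which its call begins: read the wrist's pose just before it. get_calibration takes no time and is no camera call.
- ctrl.hand_in(): hands the job in, once; it reports no verdict.
The state is a dict: "time_s": time; "q": joint angles; "qvel": joint speeds; "joint_efforts": joint torques, N m; "tcp_pos": TCP position; "tool_rot": TCP orientation; "force": force on the tool from outside, world axes, zero at the start; "moment": the same for the moment, N m; "width": finger opening in m.
Only numpy, scipy, OpenCV 4.12 (cv2) and the standard library are available. Lean on these libraries where they do the work, as an engineer would, in place of code of your own. Each camera call takes 0.05 s, during which the arm holds its last target.

## Working session

There is one attempt and no reset: what is moved stays moved. The work goes in short steps, Python scripts to look and compute and a tool call to move; the robot and the scene stay as the last step left them, time stands still between calls to the robot, and variables do not carry over. Pictures are saved under pics/ and viewed, and the job is handed in when it is done.

Besides the shell and the picture viewer there is one more tool, called after ">>>" as a command line: name --argument value ..., lists and objects as JSON in quotes. servo_tool: Moves the arm, as the interface text tells. Its arguments: {"type":"object","properties":{"motion":{"type":"array"},"grip_force":{"type":"number"}},"required":["motion"]}

```bash
mkdir -p pics
cat > h.py <<'E'
import numpy as np, cv2
from bench import ctrl
from scipy.spatial.transform import Rotation as R
E
python3 - <<'E'
from h import *
np.set_printoptions(precision=4,suppress=True)
s=ctrl.read_state(); print(s)
for n in ("scene","top","wrist"):
    im,d=ctrl.get_image(n); cv2.imwrite(f"pics/{n}0.png",im); np.save(f"{n}0_d.npy",d); print(n,ctrl.get_calibration(n))
E
```

```text
{'time_s': 0.0, 'q': array([1.1112, 0.0488, 0.0976, 1.622 , 0.    , 1.443 ]), 'qvel': array([ 0.0019,  0.0008,  0.0001, -0.0004,  0.0002, -0.0018]), 'joint_efforts': array([ -0.0006, -33.8779,  32.0017,   0.0202,  -0.0001,   0.    ]), 'tcp_pos': array([0.1708, 0.4959, 0.2491]), 'tool_rot': array([-1.5573,  0.261 , -0.2599]), 'force': array([ 0.4619, -0.338 , -0.5267]), 'moment': array([-0.0353, -0.0253,  0.0379]), 'width': 0.08526693940707697}
scene {'fx': 384.2033672630751, 'fy': 384.2033672630751, 'cx': 279.8924031177352, 'cy': 214.90940870793258, 'pose': array([[ 0.6921, -0.4332,  0.5773,  1.1562],
       [ 0.7216,  0.3998, -0.5651, -0.5429],
       [ 0.0139,  0.8078,  0.5893,  0.6895],
       [ 0.    ,  0.    ,  0.    ,  1.    ]])}
top {'fx': 446.3175388293684, 'fy': 446.3175388293684, 'cx': 282.55669762565356, 'cy': 207.07844261697736, 'pose': array([[-0.0032,  0.9896, -0.144 ,  0.3781],
       [-0.9995, -0.0077, -0.0304,  0.0294],
       [-0.0312,  0.1439,  0.9891,  1.2626],
       [ 0.    ,  0.    ,  0.    ,  1.    ]])}
wrist {'fx': 325.19226210127806, 'fy': 325.19226210127806, 'cx': 280.5652925789319, 'cy': 209.71716557952684, 'T_tool_cam': array([[-0.0003, -0.9535, -0.3015, -0.075 ],
       [-0.0009,  0.3015, -0.9535, -0.1233],
       [ 1.    ,  0.    , -0.001 ,  0.0004],
       [ 0.    ,  0.    ,  0.    ,  1.    ]])}
```

View pics/top0.png

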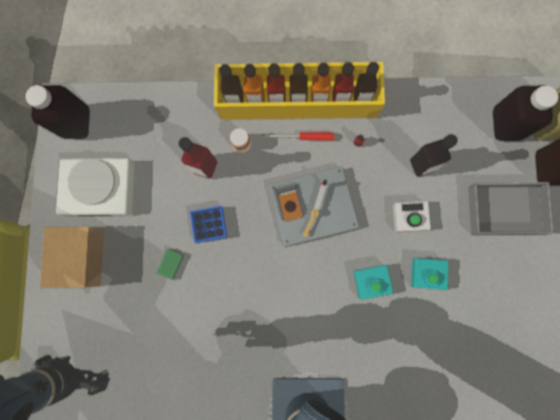

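View pics/scene0.png

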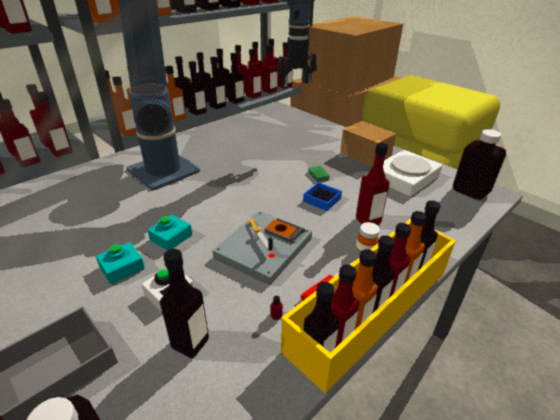

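View pics/wrist0.png

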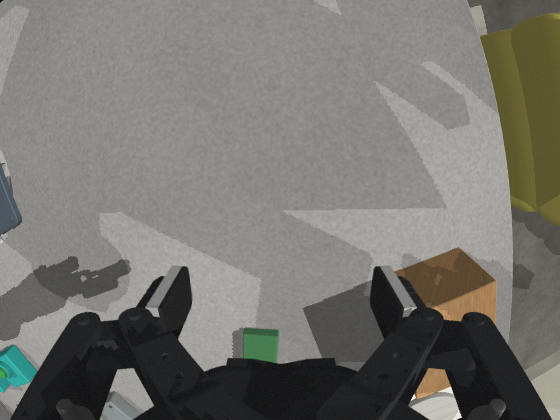

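The top view shows the grey stage around (313,205) with the orange plate at (290,206) and the knob near (323,183). The white console is at (412,216). The turquoise decoys are at (373,282) and (430,274). Next I'll enlarge the stage and console.

Run:
```python
import cv2
a=cv2.imread("pics/top0.png")
cv2.imwrite("pics/top0c.png",cv2.resize(a[160:250,260:365],None,fx=7,fy=6.6,interpolation=cv2.INTER_CUBIC)[:600])
cv2.imwrite("pics/top0d.png",cv2.resize(a[190:240,380:440],None,fx=10,fy=10,interpolation=cv2.INTER_CUBIC))
b=cv2.imread("pics/scene0.png")
cv2.imwrite("pics/scene0c.png",cv2.resize(b[190:300,130:330],None,fx=4,fy=4,interpolation=cv2.INTER_CUBIC))
```

```text
(no output)
```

View pics/top0c.png

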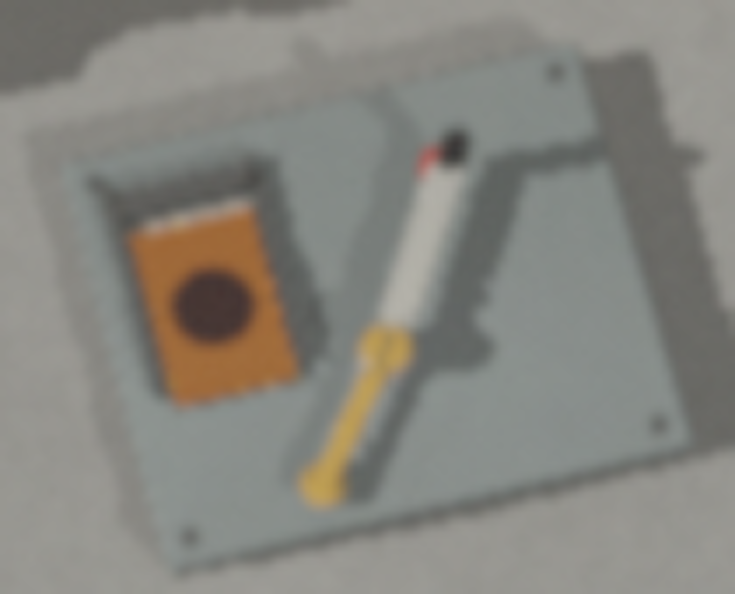

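View pics/scene0c.png

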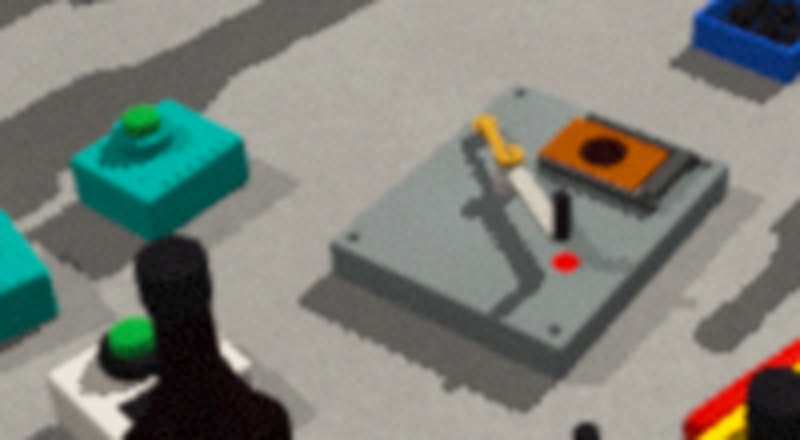

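View pics/top0d.png

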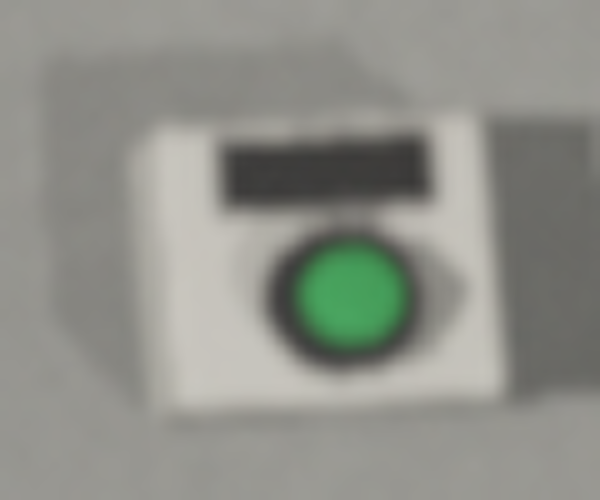

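```bash
cat >> h.py <<'E'
def ray(name,u,v,z):
    c=ctrl.get_calibration(name); T=c["pose"]
    d=T[:3,:3]@np.array([(u-c["cx"])/c["fx"],-(v-c["cy"])/c["fy"],-1.]); o=T[:3,3]
    return o+d*(z-o[2])/d[2]
def wray(u,v,z,pos,rv):
    c=ctrl.get_calibration("wrist"); T=c["T_tool_cam"]
    a=np.array([u-c["cx"],v-c["cy"]]); r=np.hypot(*a); th=r/c["fx"]; a=a/max(r,1e-9)
    d=np.array([np.sin(th)*a[0],-np.sin(th)*a[1],-np.cos(th)])
    Rw=R.from_rotvec(rv).as_matrix(); d=Rw@T[:3,:3]@d; o=pos+Rw@T[:3,3]
    return o+d*(z-o[2])/d[2]
def wproj(P,pos,rv):
    c=ctrl.get_calibration("wrist"); T=c["T_tool_cam"]
    p=R.from_rotvec(rv).as_matrix().T@(np.asarray(P)-pos); p=T[:3,:3].T@(p-T[:3,3])
    x,y,z=p[0],-p[1],-p[2]; r=np.hypot(x,y); th=np.arctan2(r,z)
    return np.array([c["cx"]+c["fx"]*th*x/r, c["cy"]+c["fx"]*th*y/r])
def fit2(S,W):
    S=np.asarray(S)[:,:2];W=np.asarray(W)[:,:2]
    a=S-S.mean(0);b=W-W.mean(0)
    th=np.arctan2((a[:,0]*b[:,1]-a[:,1]*b[:,0]).sum(),(a*b).sum())
    M=np.array([[np.cos(th),-np.sin(th)],[np.sin(th),np.cos(th)]]); t=W.mean(0)-M@S.mean(0)
    return th,t,W-(S@M.T+t)
E
python3 - <<'E'
from h import *
np.set_printoptions(precision=4,suppress=True)
C=lambda x,y:(260+x/7-.4,160+y/6.6-.4)
W=[ray("top",*C(*p),.03) for p in [(65,165),(570,48),(690,445),(175,572)]]
th,t,e=fit2([(.09,.075),(.09,-.14),(-.09,-.14),(-.09,.075)],W); print(th,t);print(e)
M=lambda x,y:t+np.array([[np.cos(th),-np.sin(th)],[np.sin(th),np.cos(th)]])@[x,y]
piv=M(-.023,-.03); print("pivot",piv, ray("top",*C(386,350),.059))
k=ray("top",*C(457,145),.086); print("knob",k,np.linalg.norm(k[:2]-piv))
print("shoe",ray("top",*C(320,482),.043))
print("btn",ray("top",380+352/10-.5,190+298/10-.5,.05))
W=[ray("top",380+x/10-.5,190+y/10-.5,.04) for x,y in [(150,125),(480,118),(508,398),(172,408)]]; 
print(np.array(W)); 
d=np.load("top0_d.npy"); c=ctrl.get_calibration("top")
for u,v in [(415,219.5),(300,206),(325,182)]:
    z=d[int(round(v)),int(round(u))]; print(u,v,(c["pose"]@[ (u-c["cx"])/c["fx"]*z,-(v-c["cy"])/c["fy"]*z,-z,1]))
E
```

```text
0.24505576506621618 [0.5525 0.0137]
[[ 0.0003 -0.0026]
 [-0.003   0.0025]
 [ 0.0012  0.0027]
 [ 0.0014 -0.0026]]
pivot [ 0.5375 -0.021 ] [ 0.5375 -0.0209  0.059 ]
knob [ 0.6177 -0.0481  0.086 ] 0.08465198273069409
shoe [0.4846 0.0049 0.043 ]
btn [ 0.5185 -0.2915  0.05  ]
[[ 0.5679 -0.2412  0.04  ]
 [ 0.5691 -0.3313  0.04  ]
 [ 0.4919 -0.335   0.04  ]
 [ 0.4898 -0.2441  0.04  ]]
415 219.5 [ 0.5171 -0.2904  0.0572  1.    ]
300 206 [0.5589 0.0187 0.0393 1.    ]
325 182 [ 0.6171 -0.0486  0.083   1.    ]
```

Run:
```python
from h import *
np.set_printoptions(precision=4,suppress=True)
piv=np.array([.5375,-.021])
r=ray("scene",130+565/4-.4,190+262/4-.4,.03); print("mark",r, np.linalg.norm(r[:2]-piv), np.arctan2(*(r[:2]-piv)[::-1]))
k=ray("scene",130+562/4-.4,190+197/4-.4,.086); print("knob scene",k)
k=ray("scene",130+508/4-.4,190+152/4-.4,.059); print("pivot scene",k)
k=ray("scene",130+485/4-.4,190+122/4-.4,.043); print("shoe scene",k)
k=ray("scene",130+132/4-.4,190+332/4-.4,.052); print("btn scene",k)
print("red bottle cap",ray("top",185,144,.25),"dark",ray("top",450,141,.25))
s=ctrl.read_state(); print(R.from_rotvec(s["tool_rot"]).as_matrix())
```

```text
mark [ 0.6197 -0.0476  0.03  ] 0.08644337813411021 -0.3131572736501589
knob scene [ 0.6206 -0.0509  0.086 ]
pivot scene [ 0.5378 -0.0235  0.059 ]
shoe scene [0.4854 0.0002 0.043 ]
btn scene [ 0.5109 -0.289   0.052 ]
red bottle cap [0.6777 0.2903 0.25  ] dark [ 0.6772 -0.3279  0.25  ]
[[ 0.9455 -0.0008  0.3257]
 [-0.3257 -0.0017  0.9455]
 [-0.0002 -1.     -0.0018]]
```

>>> servo_tool --motion '[[[4,0,-2.46],[0,0,0],0],[[4,0,-2.46],[0,0,0],0],[[4,0,-2.46],[0,0,0],0],[[4,0,-2.46],[0,0,0],0],[[4,0,-2.46],[0,0,0],0],[[4,0,-2.46],[0,0,0],60],[[4,0,-2.46],[0,0,0],100],[[4,0,-2.46],[0,0,0],120],[[4,0,-2.46],[0,0,0],120],[[4,0,-2.46],[0,0,0],120],[[4,0,-2.46],[0,0,0],120],[[4,0,-2.46],[0,0,0],120],[[4,0,-2.46],[0,0,0],120]]' --grip_force 30

```text
time_s: 1.45
tcp_pos: [0.5695, 0.0125, 0.2431]
tool_rot: [-1.559, 0.254, -0.246]
force: [0.4, 0.6, 0.4]
width: 0.0457
```

```bash
cat > st.py <<'E'
from h import *
import sys
np.set_printoptions(precision=4,suppress=True)
s=ctrl.read_state(); Rm=R.from_rotvec(s["tool_rot"]).as_matrix()
print(s["time_s"],s["q"],s["tcp_pos"],"rv",s["tool_rot"],"F",s["force"],"w",s["width"]); print("Ftool",Rm.T@s["force"],"xang",np.arctan2(Rm[1,0],Rm[0,0]),"tilt",Rm[:,1])
if len(sys.argv)>1:
    im,d=ctrl.get_image(sys.argv[2]); cv2.imwrite(f"pics/{sys.argv[1]}.png",im); np.savez(f"{sys.argv[1]}.npz",p=s["tcp_pos"],r=s["tool_rot"],d=d)
E
python3 st.py w1 wrist
```

```text
1.45 [-0.0949  0.1699  0.2169  1.6231 -0.0019  0.2234] [0.5695 0.0125 0.2431] rv [-1.5586  0.2539 -0.2458] F [0.3603 0.5886 0.4436] w 0.04567028079531217
Ftool [ 0.1559 -0.4464  0.6704] xang -0.31827632751973856 tilt [-0.0055 -0.0014 -1.    ]
```

View pics/w1.png

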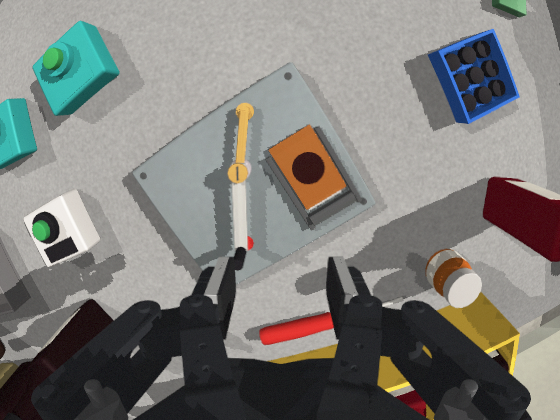

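The wrist view shows the pivot at about (238,173), the shoe at (244,110), the knob top near (241,251) and the red mark at (250,243). The white console's button is at (41,231). I'll take a closer crop.

Run:
```python
import cv2
a=cv2.imread("pics/w1.png")
cv2.imwrite("pics/w1c.png",cv2.resize(a[90:290,130:390],None,fx=3,fy=3,interpolation=cv2.INTER_CUBIC))
```

```text
(no output)
```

View pics/w1c.png

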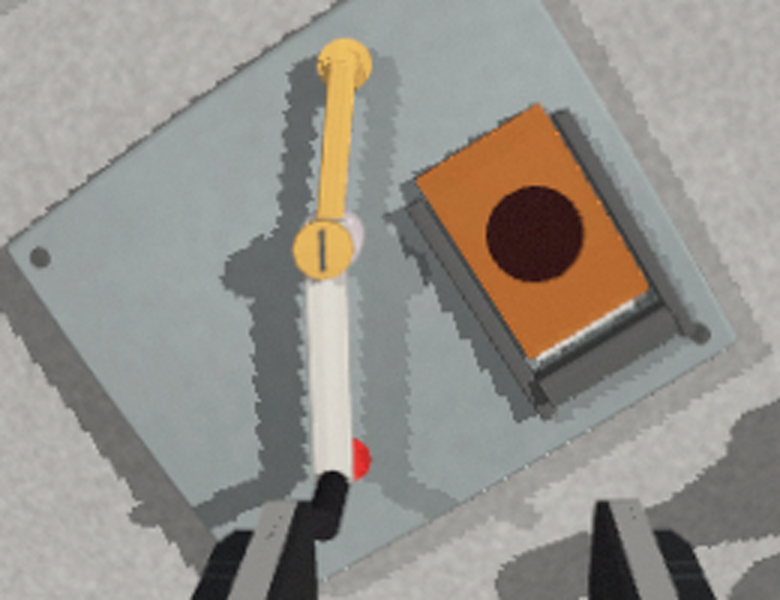

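Run:
```python
from h import *
np.set_printoptions(precision=4,suppress=True)
f=np.load("w1.npz"); p,r=f["p"],f["r"]
g=lambda x,y,z:wray(130+x/3-.33,90+y/3-.33,z,p,r)
ang=lambda v:np.arctan2(v[1],v[0])
piv=g(323,250,.059); k=g(322,526,.086); sh=g(344,63,.043); m=g(351,460,.03)
for n,v in [("piv",piv),("knob",k),("shoe",sh),("mark",m)]: print(n,v,np.linalg.norm((v-piv)[:2]),ang(v-piv))
W=[g(5,243,.03),g(215,538,.03),g(738,340,.03)]; print(np.array(W))
print("btn",wray(41,231,.052,p,r))
S=[(-.09,-.14),(.09,-.14),(.09,.075)]
W=[g(5,243,.03),g(212,536,.03),g(738,340,.03)]
th,t,e=fit2(S,W);print(th,t,e)
c,s=np.cos(th),np.sin(th);print("pivot from stage",t+[c*-.023+s*.03,s*-.023-c*.03])
```

```text
piv [ 0.5414 -0.0222  0.059 ] 0.0 0.0
knob [ 0.622  -0.0492  0.086 ] 0.08502132189579892 -0.3230373694446576
shoe [0.4864 0.0024 0.043 ] 0.060262651055323954 2.721913047483428
mark [ 0.6238 -0.0456  0.03  ] 0.08562933026314563 -0.2771912288401252
[[ 0.5019 -0.1427  0.03  ]
 [ 0.6391 -0.1096  0.03  ]
 [ 0.6238  0.1057  0.03  ]]
btn [ 0.523  -0.2963  0.052 ]
0.18451411689759697 [0.5458 0.0125] [[ 0.0188 -0.0011]
 [-0.0221 -0.0018]
 [ 0.0033  0.0029]]
pivot from stage [ 0.5287 -0.0212]
```

>>> servo_tool --motion '[[[2.4,0,-1.5],[0,0,0],120],[[2.4,3,-1.5],[0,0,0],120],[[1.9,3,-1.2],[0,0,0],120],[[0,3,0],[0,0,0],120],[[0,0,0],[0,0,0],120]]'

```text
time_s: 2.0
tcp_pos: [0.6255, -0.0619, 0.1439]
tool_rot: [-1.563, 0.265, -0.254]
force: [-0.9, 0.3, -0.7]
width: 0.0455
```

```bash
python3 st.py w2 wrist
```

```text
2.0 [-0.2017  0.3279  0.208   1.4577 -0.0077  0.1291] [ 0.6255 -0.0619  0.1439] rv [-1.5626  0.2654 -0.2543] F [-0.8731  0.3019 -0.7476] w 0.0455431920082241
Ftool [-0.9195  0.7529  0.0084] xang -0.3307953271392276 tilt [-0.0082 -0.0061 -0.9999]
```

View pics/w2.png

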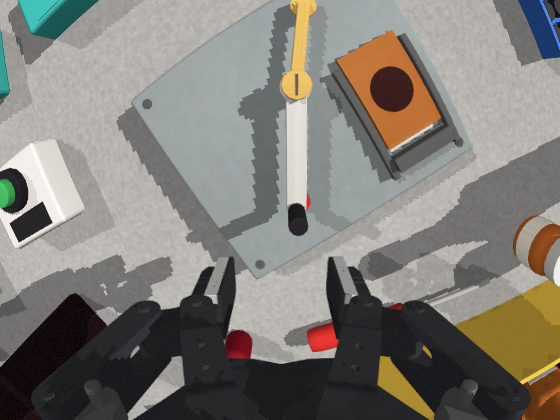

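Run:
```python
from h import *
np.set_printoptions(precision=4,suppress=True)
f=np.load("w2.npz"); p,r=f["p"],f["r"]
piv=wray(297,85,.059,p,r);k=wray(297.5,226,.086,p,r);sh=wray(303,6,.043,p,r)
ang=lambda v:np.arctan2(v[1],v[0])
for v in (piv,k,sh): print(v,np.linalg.norm((v-piv)[:2]),ang(v-piv))
print(R.from_rotvec(r).as_matrix().T@(k-p))
im=cv2.imread("pics/w2.png");cv2.imwrite("pics/w2c.png",cv2.resize(im[160:260,240:360],None,fx=6,fy=6))
```

```text
[ 0.5421 -0.0225  0.059 ] 0.0 0.0
[ 0.6214 -0.0497  0.086 ] 0.08384234235304573 -0.33109778803000905
[0.4881 0.0012 0.043 ] 0.05891359035000196 2.728202894818491
[-0.0075  0.0579  0.0107]
```

View pics/w2c.png

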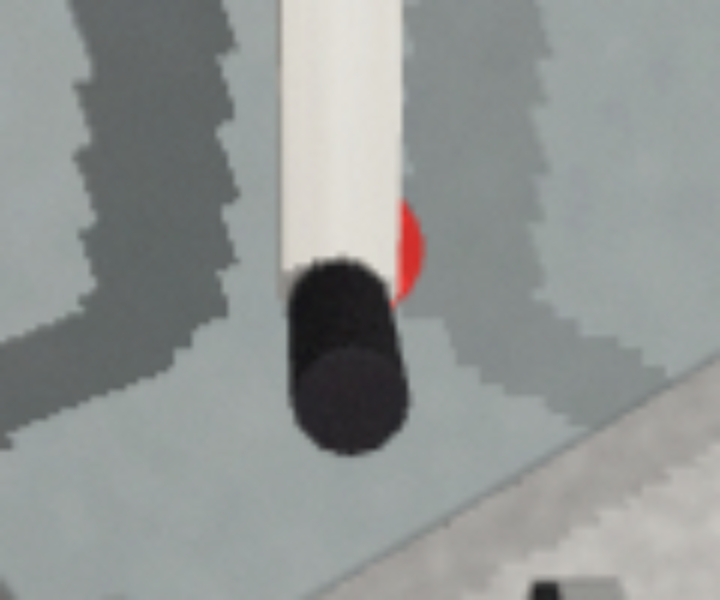

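>>> servo_tool --motion '[[[-0.75,0,1.1],[0,0,0],120],[[0,0,0],[0,0,0],120],[[0,0,0],[0,0,0],120]]'

```text
time_s: 2.35
tcp_pos: [0.6248, -0.0469, 0.1525]
tool_rot: [-1.563, 0.255, -0.262]
force: [0.6, -0.1, 0.2]
width: 0.045
```

```bash
python3 st.py
python3 - <<'E'
from h import *
np.set_printoptions(precision=4,suppress=True)
f=np.load("w2.npz"); p,r=f["p"],f["r"]
piv=wray(297,85,.059,p,r);k=wray(298.2,226.5,.086,p,r);m=wray(299,202,.03,p,r)
for v in (piv,k,m): print(v,np.linalg.norm((v-piv)[:2]),np.arctan2(*(v-piv)[:2][::-1]))
E
```

```text
2.35 [-0.1784  0.3084  0.2009  1.4586 -0.0075  0.1503] [ 0.6248 -0.0469  0.1525] rv [-1.5629  0.2546 -0.2618] F [ 0.5856 -0.118   0.2378] w 0.045030541758543784
Ftool [ 0.5937 -0.2349  0.0758] xang -0.328680682965671 tilt [ 0.0032 -0.0082 -1.    ]
[ 0.5421 -0.0225  0.059 ] 0.0 0.0
[ 0.6218 -0.0494  0.086 ] 0.08415331949591857 -0.3260792730238752
[ 0.6235 -0.0468  0.03  ] 0.08496886216673231 -0.28969832701434917
```

>>> servo_tool --motion '[[[-0.25,2,-0.35],[0,0,0],120],[[0,2,0],[0,0,0],120],[[0,1.8,0],[0,0,0],120],[[0,0,0],[0,0,0],120],[[0,0,0],[0,0,0],120]]'

```text
time_s: 2.85
tcp_pos: [0.6276, -0.048, 0.1053]
tool_rot: [-1.564, 0.235, -0.274]
force: [-0.0, 0.5, 0.4]
width: 0.0452
```

```bash
python3 st.py w3 wrist
```

```text
2.85 [-0.1792  0.308   0.106   1.344  -0.0076  0.1447] [ 0.6276 -0.048   0.1053] rv [-1.5638  0.235  -0.274 ] F [-0.0394  0.4636  0.4451] w 0.045155321042673974
Ftool [-0.1735 -0.4514  0.4252] xang -0.3239465023983235 tilt [ 0.0231 -0.0119 -0.9997]
```

View pics/w3.png

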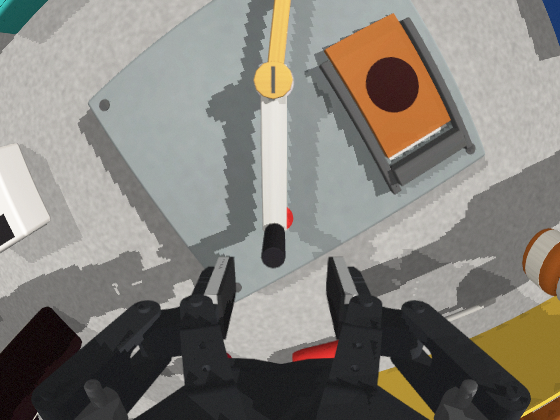

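```bash
cat > plan.py <<'E'
from h import *
import sys
np.set_printoptions(precision=3,suppress=True)
# usage: x y z xang
def plan(x,y,z,a):
    s=ctrl.read_state(); Rm=R.from_rotvec(s["tool_rot"]).as_matrix()
    xt=np.array([np.cos(a),np.sin(a),0]); yt=np.array([0,0,-1.]); Rt=np.c_[xt,yt,np.cross(xt,yt)]
    print("t",s["time_s"],"tcp",s["tcp_pos"],"Ftool",Rm.T@s["force"],"shift cm",100*Rm.T@(np.array([x,y,z])-s["tcp_pos"]),"rot",R.from_matrix(Rm.T@Rt).as_rotvec(),"xang",np.arctan2(Rm[1,0],Rm[0,0]),"w",s["width"])
if __name__=="__main__": plan(*map(float,sys.argv[1:5]))
E
python3 - <<'E'
from h import *
np.set_printoptions(precision=4,suppress=True)
f=np.load("w3.npz"); p,r=f["p"],f["r"]
print(wray(273,258,.086,p,r), wray(272.5,79.5,.059,p,r))
E
python3 plan.py 0.6215 -.0492 .09 -.325
```

```text
[ 0.622  -0.0495  0.086 ] [ 0.5414 -0.0229  0.059 ]
t 2.9 tcp [ 0.628 -0.048  0.105] Ftool [-0.243 -0.602 -0.442] shift cm [-0.572  1.52  -0.304] rot [0.004 0.001 0.026] xang -0.3238578491114362 w 0.04539348620752747
```

>>> servo_tool --motion '[[[-0.55,1.0,-0.3],[0.004,0,0.026],120],[[0,0,0],[0,0,0],120],[[0,0,0],[0,0,0],120]]'

```text
time_s: 3.2
tcp_pos: [0.6232, -0.0495, 0.0982]
tool_rot: [-1.555, 0.251, -0.257]
force: [0.1, -0.3, 0.6]
width: 0.0451
```

```bash
python3 plan.py 0.622 -.0495 .076 -.325
```

```text
t 3.2 tcp [ 0.623 -0.049  0.098] Ftool [ 0.16  -0.59  -0.308] shift cm [-0.117  2.224 -0.041] rot [-0.001  0.001  0.003] xang -0.32367609095920646 w 0.04509724235642563
```

>>> servo_tool --motion '[[[-0.2,1.0,0],[0,0,0.005],120],[[-0.1,1.0,0],[0,0,0.005],120],[[0,0,0],[0,0,0],120],[[0,0,0],[0,0,0],120]]'

```text
time_s: 3.6
tcp_pos: [0.6201, -0.0486, 0.0763]
tool_rot: [-1.553, 0.26, -0.248]
force: [0.8, 0.0, 0.7]
width: 0.0455
```

```bash
python3 plan.py 0.622 -.0495 .076 -.325
```

```text
t 3.6 tcp [ 0.62  -0.049  0.076] Ftool [ 0.732 -0.707  0.269] shift cm [ 0.21   0.029 -0.02 ] rot [-0.001  0.001 -0.008] xang -0.32405717092149733 w 0.045466691039109136
```

>>> servo_tool --motion '[[[0.2,0,0],[0,0,-0.008],255],[[0,0,0],[0,0,0],255],[[0,0,0],[0,0,0],255],[[0,0,0],[0,0,0],255],[[0,0,0],[0,0,0],255],[[0,0,0],[0,0,0],255]]' --grip_force 30

```text
time_s: 4.2
tcp_pos: [0.6218, -0.0496, 0.076]
tool_rot: [-1.555, 0.254, -0.254]
force: [-0.2, -0.1, -1.2]
width: 0.0112
```

```bash
python3 plan.py 0.622 -.0495 .076 -.325; python3 st.py w4 wrist
```

```text
t 4.2 tcp [ 0.622 -0.05   0.076] Ftool [-0.205  1.17  -0.175] shift cm [0.021 0.    0.013] rot [-0.     0.001 -0.   ] xang -0.32404041731292316 w 0.011206527458098416
4.2 [-0.1871  0.3327  0.0779  1.3161  0.0003  0.1369] [ 0.6218 -0.0496  0.076 ] rv [-1.5555  0.2543 -0.2543] F [-0.2499 -0.1003 -1.1703] w 0.011206527458098416
Ftool [-0.2049  1.1703 -0.175 ] xang -0.32404041731292316 tilt [ 0.      0.0003 -1.    ]
```

View pics/w4.png

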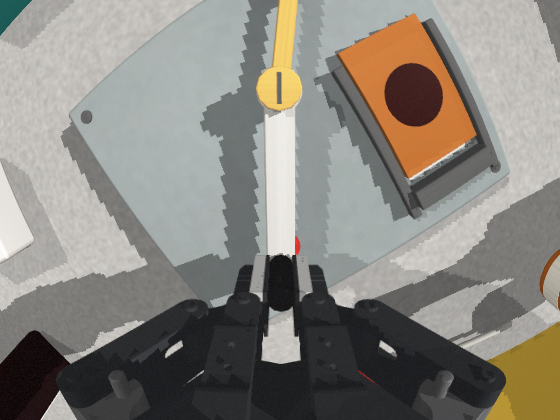

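>>> servo_tool --motion '[[[-0.01,0,-0.425],[0,0.05,0],255],[[-0.01,0,-0.425],[0,0.05,0],255],[[-0.01,0,-0.425],[0,0.05,0],255],[[0,0,0],[0,0,0],255]]'

```text
time_s: 4.65
tcp_pos: [0.6186, -0.0572, 0.076]
tool_rot: [-1.529, 0.37, -0.373]
force: [-1.2, -1.5, -1.2]
width: 0.0115
```

```bash
cat > arc.py <<'E'
from h import *
import sys
np.set_printoptions(precision=3,suppress=True)
piv=np.array([.5413,-.0225])
def rep(a_t=None,z=.076):
    s=ctrl.read_state(); Rm=R.from_rotvec(s["tool_rot"]).as_matrix(); v=s["tcp_pos"][:2]-piv
    a=np.arctan2(v[1],v[0]); er=np.array([np.cos(a),np.sin(a)]); et=np.array([er[1],-er[0]])
    F=s["force"]; xa=np.arctan2(Rm[1,0],Rm[0,0])
    print("t %.2f r %.1f ang %.4f xang %.4f z %.4f Frad %.2f Fclosing %.2f Fz %.2f Mz %.3f w %.4f"%(s["time_s"],1e3*np.hypot(*v),a,xa,s["tcp_pos"][2],F[:2]@er,F[:2]@et,F[2],s["moment"][2],s["width"]))
    if a_t is not None:
        x,y=piv+.085*np.array([np.cos(a_t),np.sin(a_t)]); xt=np.array([np.cos(a_t),np.sin(a_t),0]); yt=np.array([0,0,-1.]); Rt=np.c_[xt,yt,np.cross(xt,yt)]
        print("shift cm",100*Rm.T@(np.array([x,y,z])-s["tcp_pos"]),"rot",R.from_matrix(Rm.T@Rt).as_rotvec())
if __name__=="__main__": rep(float(sys.argv[1]) if len(sys.argv)>1 else None)
E
python3 arc.py -.55
```

```text
t 4.65 r 84.7 ang -0.4217 xang -0.4741 z 0.0760 Frad -0.47 Fclosing 1.84 Fz -1.23 Mz 0.068 w 0.0115
shift cm [ 0.014 -0.01  -1.088] rot [-0.009  0.076 -0.   ]
```

>>> servo_tool --motion '[[[0,0,-0.6],[0,0.03,0],255],[[-0.01,0,-0.6],[0,0.05,0],255],[[-0.01,0,-0.6],[0,0.05,0],255],[[-0.01,0,-0.6],[0,0.05,0],255]]'

```text
time_s: 5.05
tcp_pos: [0.6098, -0.0727, 0.076]
tool_rot: [-1.486, 0.508, -0.518]
force: [3.3, 4.4, -2.2]
width: 0.0113
```

```bash
python3 arc.py -.75
```

```text
t 5.05 r 84.9 ang -0.6332 xang -0.6568 z 0.0760 Frad 0.09 Fclosing -5.53 Fz -2.16 Mz -0.005 w 0.0113
shift cm [-0.027 -0.023 -0.991] rot [-0.023  0.093 -0.002]
```

>>> servo_tool --motion '[[[-0.02,0,-0.6],[-0.02,0.04,0],255],[[-0.01,0,-0.6],[0,0.05,0],255],[[-0.01,0,-0.6],[0,0.06,0],255],[[-0.01,0,-0.6],[0,0.06,0],255],[[-0.01,0,-0.5],[0,0.05,0],255]]'

```text
time_s: 5.55
tcp_pos: [0.5949, -0.0889, 0.076]
tool_rot: [-1.427, 0.715, -0.725]
force: [3.1, 2.4, -2.3]
width: 0.0109
```

```bash
python3 arc.py -1.05; python3 st.py w5 wrist
```

```text
t 5.55 r 85.4 ang -0.8916 xang -0.9254 z 0.0760 Frad 0.04 Fclosing -3.92 Fz -2.31 Mz 0.007 w 0.0109
shift cm [-0.098 -0.025 -1.345] rot [-0.021  0.125 -0.005]
5.55 [-0.2691  0.2644 -0.0062  1.2902  0.0186  0.6565] [ 0.5949 -0.0889  0.076 ] rv [-1.4269  0.715  -0.7249] F [ 3.0742  2.4319 -2.313 ] w 0.010925436436383728
Ftool [-0.0856  2.3944  3.8697] xang -0.925439748458065 tilt [ 0.0145  0.0153 -0.9998]
```

View pics/w5.png

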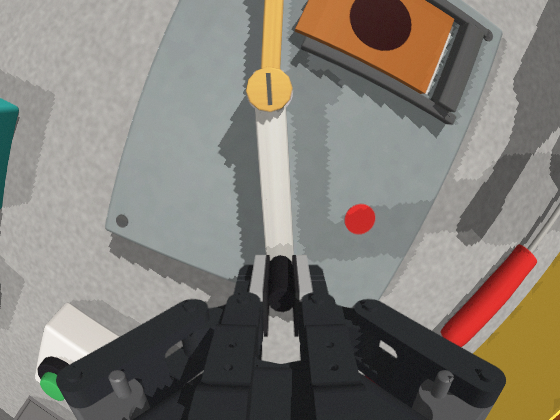

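Run:
```python
from h import *
np.set_printoptions(precision=4,suppress=True)
f=np.load("w5.npz"); p,r=f["p"],f["r"]
piv=wray(269.5,89.5,.059,p,r); m=wray(360,219,.03,p,r)
for v in (piv,m): print(v,np.linalg.norm((v-piv)[:2]),np.arctan2(*(v-piv)[:2][::-1]))
v=m[:2]-[.5413,-.0225];print(np.hypot(*v),np.arctan2(v[1],v[0]))
```

```text
[ 0.5418 -0.0229  0.059 ] 0.0 0.0
[ 0.6231 -0.0471  0.03  ] 0.08475549390482263 -0.28984444807739085
0.08538985951631749 -0.29279827362103816
```

>>> servo_tool --motion '[[[-0.04,0,-0.5],[-0.02,0.01,0],255],[[-0.04,0,-0.5],[0,0.05,0],255],[[-0.03,0,-0.5],[0,0.05,0],255],[[-0.01,0,-0.3],[0,0.03,0],255],[[-0.01,0,-0.3],[0,0.03,0],255]]'

```text
time_s: 6.1
tcp_pos: [0.5824, -0.0977, 0.076]
tool_rot: [-1.382, 0.849, -0.858]
force: [4.1, 2.9, -3.4]
width: 0.011
```

```bash
python3 arc.py -1.15; python3 st.py w6 wrist
```

```text
t 6.10 r 85.7 ang -1.0707 xang -1.0991 z 0.0760 Frad -0.59 Fclosing -4.98 Fz -3.37 Mz 0.066 w 0.0110
shift cm [-0.074 -0.009 -0.675] rot [-0.015  0.051 -0.003]
6.1 [-0.2859  0.2384 -0.0374  1.2863  0.0122  0.8133] [ 0.5824 -0.0977  0.076 ] rv [-1.3818  0.8491 -0.8577] F [ 4.0884  2.9077 -3.3692] w 0.010973987305848407
Ftool [-0.7227  3.4439  4.9131] xang -1.0990611717017014 tilt [ 0.0118  0.0092 -0.9999]
```

View pics/w6.png

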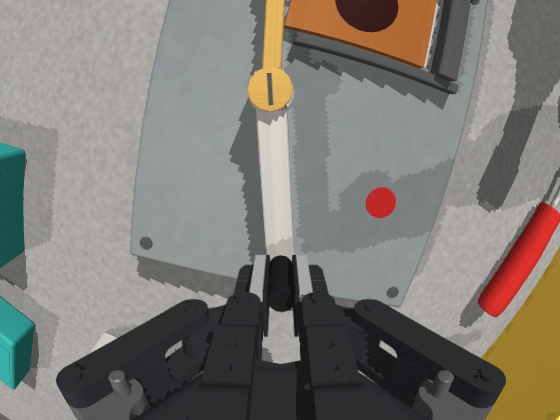

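>>> servo_tool --motion '[[[-0.04,0,-0.3],[-0.015,0.0,0],255],[[-0.02,0,-0.3],[0,0.03,0],255]]'

```text
time_s: 6.35
tcp_pos: [0.5785, -0.0998, 0.0761]
tool_rot: [-1.381, 0.878, -0.879]
force: [5.3, 3.0, -5.0]
width: 0.011
```

```bash
python3 arc.py -1.15
```

```text
t 6.35 r 85.8 ang -1.1223 xang -1.1307 z 0.0761 Frad -0.42 Fclosing -6.08 Fz -5.03 Mz -0.019 w 0.0110
shift cm [-0.079  0.008 -0.237] rot [-0.004  0.019 -0.002]
```

>>> servo_tool --motion '[[[-0.02,0,-0.3],[0,0.03,0],255],[[-0.02,0,-0.3],[0,0.03,0],255]]'

```text
time_s: 6.55
tcp_pos: [0.5746, -0.1016, 0.076]
tool_rot: [-1.357, 0.922, -0.927]
force: [4.4, 1.6, -3.7]
width: 0.0111
```

```bash
python3 arc.py -1.15
```

```text
t 6.55 r 85.9 ang -1.1719 xang -1.1919 z 0.0760 Frad 0.27 Fclosing -4.64 Fz -3.74 Mz 0.012 w 0.0111
shift cm [-0.092  0.005  0.185] rot [-0.008 -0.042 -0.002]
```

>>> servo_tool --motion '[[[-0.02,0,-0.25],[-0.008,0.0,0],255],[[-0.02,0,-0.25],[0,0.02,0],255]]'

```text
time_s: 6.75
tcp_pos: [0.572, -0.1027, 0.0761]
tool_rot: [-1.353, 0.939, -0.942]
force: [6.0, 2.0, -4.7]
width: 0.0108
```

```bash
python3 arc.py; python3 st.py w7 wrist
```

```text
t 6.75 r 85.9 ang -1.2048 xang -1.2122 z 0.0761 Frad 0.26 Fclosing -6.29 Fz -4.65 Mz -0.091 w 0.0108
6.75 [-0.2952  0.2212 -0.0574  1.289   0.0043  0.917 ] [ 0.572  -0.1027  0.0761] rv [-1.3526  0.939  -0.9418] F [ 5.9654  2.0129 -4.6536] w 0.010823679142462154
Ftool [0.2154 4.6854 6.2686] xang -1.2122139927808042 tilt [ 0.0043  0.0032 -1.    ]
```

View pics/w7.png

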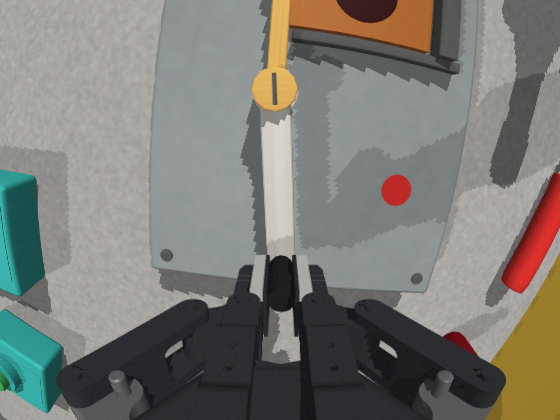

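>>> servo_tool --motion '[[[-0.02,0,-0.2],[0,0.01,0],255]]'

```text
time_s: 6.9
tcp_pos: [0.5709, -0.1032, 0.076]
tool_rot: [-1.347, 0.946, -0.951]
force: [5.9, 2.7, -4.4]
width: 0.0107
```

```bash
python3 arc.py
```

```text
t 6.90 r 86.0 ang -1.2187 xang -1.2233 z 0.0760 Frad -0.47 Fclosing -6.41 Fz -4.43 Mz -0.078 w 0.0107
```

>>> servo_tool --motion '[[[-0.02,0,-0.2],[0,0.015,0],255]]'

```text
time_s: 7.0
tcp_pos: [0.57, -0.1035, 0.076]
tool_rot: [-1.339, 0.956, -0.963]
force: [5.6, 1.7, -4.6]
width: 0.0111
```

```bash
python3 arc.py
```

```text
t 7.00 r 86.0 ang -1.2301 xang -1.2384 z 0.0760 Frad 0.23 Fclosing -5.89 Fz -4.60 Mz -0.029 w 0.0111
```

>>> servo_tool --motion '[[[-0.02,0,-0.2],[0,0.015,0],255]]'

```text
time_s: 7.1
tcp_pos: [0.569, -0.1039, 0.076]
tool_rot: [-1.332, 0.966, -0.976]
force: [6.3, 2.1, -3.7]
width: 0.0106
```

```bash
python3 arc.py; python3 st.py w8 wrist
```

```text
t 7.10 r 86.0 ang -1.2429 xang -1.2535 z 0.0760 Frad 0.02 Fclosing -6.65 Fz -3.72 Mz -0.082 w 0.0106
7.1 [-0.3006  0.2079 -0.0731  1.2809  0.0079  0.9529] [ 0.569  -0.1039  0.076 ] rv [-1.3322  0.9659 -0.9758] F [ 6.2988  2.1173 -3.725 ] w 0.010554242704625735
Ftool [-0.0417  3.8035  6.6004] xang -1.2534864523877702 tilt [ 0.0109  0.0049 -0.9999]
```

Run:
```python
import cv2,numpy as np
a=[cv2.imread(f"pics/{n}.png")[0:95,240:480] for n in ("w6","w7","w8")]
cv2.imwrite("pics/c8.png",cv2.resize(np.vstack(a[1:]),None,fx=3.2,fy=3.1,interpolation=cv2.INTER_CUBIC))
```

View pics/c8.png

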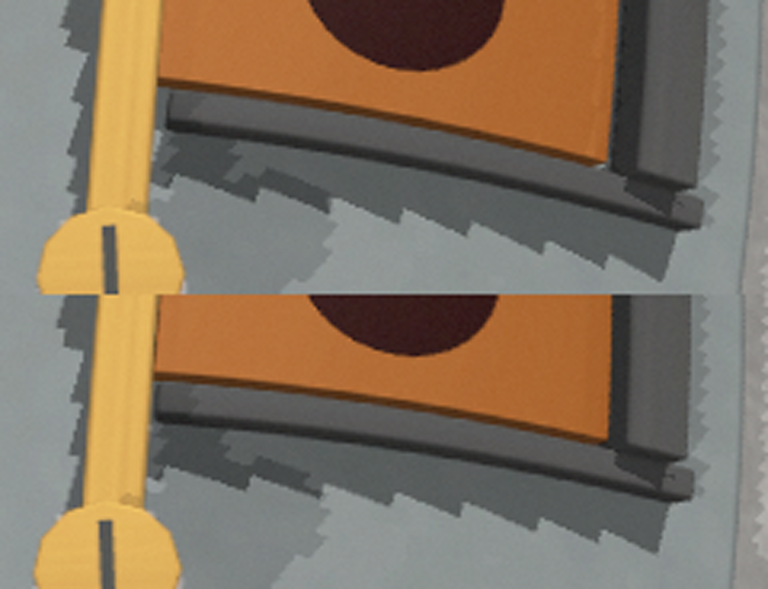

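>>> servo_tool --motion '[[[-0.02,0,-0.2],[-0.01,0.005,0],255]]'

```text
time_s: 7.25
tcp_pos: [0.5679, -0.1043, 0.0761]
tool_rot: [-1.336, 0.975, -0.977]
force: [7.5, 2.7, -5.4]
width: 0.0111
```

```bash
python3 arc.py
```

```text
t 7.25 r 86.0 ang -1.2563 xang -1.2592 z 0.0761 Frad -0.23 Fclosing -7.93 Fz -5.37 Mz -0.126 w 0.0111
```

>>> servo_tool --motion '[[[-0.02,0,-0.2],[0,0.01,0],255]]'

```text
time_s: 7.35
tcp_pos: [0.5674, -0.1045, 0.0761]
tool_rot: [-1.33, 0.98, -0.986]
force: [7.3, 1.9, -4.9]
width: 0.0109
```

```bash
python3 arc.py
```

```text
t 7.35 r 86.1 ang -1.2627 xang -1.2690 z 0.0761 Frad 0.39 Fclosing -7.59 Fz -4.93 Mz -0.127 w 0.0109
```

>>> servo_tool --motion '[[[-0.02,0,-0.22],[0,0.006,0],255]]'

```text
time_s: 7.45
tcp_pos: [0.5668, -0.1047, 0.0761]
tool_rot: [-1.325, 0.982, -0.992]
force: [7.6, 2.3, -4.9]
width: 0.0108
```

```bash
python3 arc.py
```

```text
t 7.45 r 86.0 ang -1.2695 xang -1.2748 z 0.0761 Frad 0.09 Fclosing -7.90 Fz -4.92 Mz -0.126 w 0.0108
```

>>> servo_tool --motion '[[[-0.02,0,-0.22],[0,0.006,0],255]]'

```text
time_s: 7.55
tcp_pos: [0.5664, -0.1048, 0.0761]
tool_rot: [-1.32, 0.984, -0.998]
force: [8.0, 2.9, -5.2]
width: 0.0108
```

```bash
python3 arc.py; python3 st.py w9 wrist
```

```text
t 7.55 r 86.1 ang -1.2752 xang -1.2804 z 0.0761 Frad -0.47 Fclosing -8.51 Fz -5.17 Mz -0.100 w 0.0108
7.55 [-0.3042  0.1988 -0.0836  1.2766  0.0092  0.9763] [ 0.5664 -0.1048  0.0761] rv [-1.3197  0.9841 -0.9975] F [ 8.004   2.9307 -5.1687] w 0.010819855329058378
Ftool [-0.5112  5.2956  8.4299] xang -1.2804429716935022 tilt [ 0.014   0.0053 -0.9999]
```

>>> servo_tool --motion '[[[-0.02,0,-0.24],[-0.01,0.003,0],255]]'

```text
time_s: 7.7
tcp_pos: [0.5659, -0.105, 0.0761]
tool_rot: [-1.323, 0.99, -0.998]
force: [9.5, 2.6, -6.7]
width: 0.0111
```

```bash
python3 arc.py;  python3 st.py w10 wrist
python3 - <<'E'
import cv2,numpy as np
a=[cv2.imread(f"pics/{n}.png")[0:95,240:480] for n in ("w8","w10")]
cv2.imwrite("pics/c10.png",cv2.resize(np.vstack(a),None,fx=3.2,fy=3.1,interpolation=cv2.INTER_CUBIC))
E
```

```text
t 7.70 r 86.1 ang -1.2812 xang -1.2834 z 0.0761 Frad 0.27 Fclosing -9.86 Fz -6.68 Mz -0.058 w 0.0111
7.7 [-0.3031  0.2023 -0.0794  1.2816  0.0062  0.9803] [ 0.5659 -0.105   0.0761] rv [-1.3231  0.9895 -0.9978] F [ 9.5292  2.5545 -6.6802] w 0.01110556802071636
Ftool [0.2581 6.7746 9.7977] xang -1.2833674936001442 tilt [ 0.009   0.0036 -1.    ]
```

View pics/c10.png

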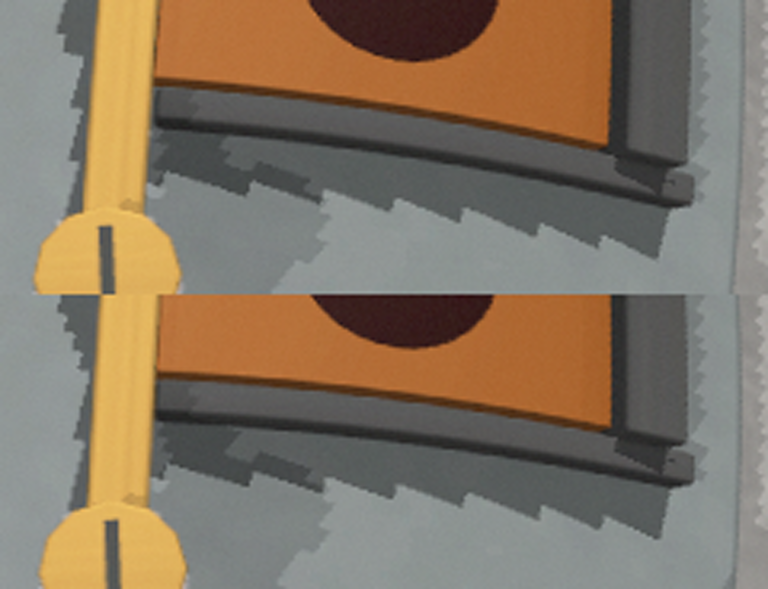

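>>> servo_tool --motion '[[[0,0,0],[0,0,0],255],[[0,0,0],[0,0,0],255]]'

```text
time_s: 7.95
tcp_pos: [0.566, -0.105, 0.076]
tool_rot: [-1.323, 0.99, -0.997]
force: [2.9, 0.4, -2.1]
width: 0.0108
```

```bash
python3 arc.py -1.28
```

```text
t 7.95 r 86.1 ang -1.2799 xang -1.2832 z 0.0760 Frad 0.47 Fclosing -2.90 Fz -2.13 Mz -0.088 w 0.0108
shift cm [-0.109  0.002 -0.001] rot [-0.009 -0.003 -0.001]
```

>>> servo_tool --motion '[[[0,0,0],[0,0,0],140],[[0,0,0],[0,0,0],120],[[0,0,0],[0,0,0],120],[[0,0,0],[0,0,0],120]]'

```text
time_s: 8.35
tcp_pos: [0.5636, -0.1068, 0.0769]
tool_rot: [-1.329, 0.993, -0.997]
force: [0.5, 0.1, -0.4]
width: 0.0449
```

```bash
python3 arc.py -1.28; python3 st.py w11 wrist
```

```text
t 8.35 r 87.2 ang -1.3117 xang -1.2839 z 0.0769 Frad -0.01 Fclosing -0.51 Fz -0.40 Mz 0.015 w 0.0449
shift cm [-0.214  0.087  0.275] rot [-0.003 -0.004  0.001]
8.35 [-0.3047  0.2017 -0.0786  1.287   0.0011  0.9793] [ 0.5636 -0.1068  0.0769] rv [-1.3291  0.9926 -0.9974] F [ 0.4939  0.1458 -0.3971] w 0.044872504808000264
Ftool [-0.0005  0.3989  0.5136] xang -1.2839267754051316 tilt [ 0.0036  0.     -1.    ]
```

View pics/w11.png

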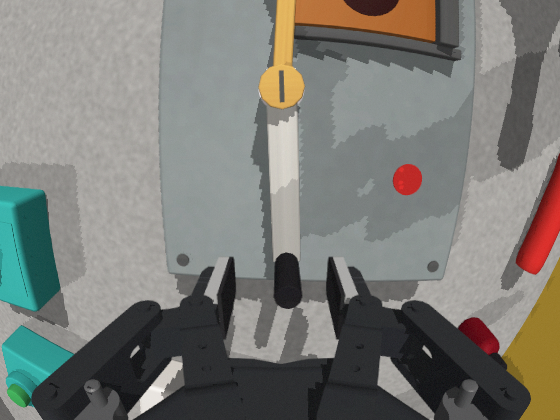

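Run:
```python
from h import *
im=cv2.imread("pics/w11.png");cv2.imwrite("pics/w11c.png",cv2.resize(im[60:310,230:330],None,fx=2.4*1.2,fy=2.4,interpolation=cv2.INTER_CUBIC))
cv2.imwrite("pics/w11d.png",cv2.resize(im[230:310,240:340],None,fx=6,fy=6,interpolation=cv2.INTER_CUBIC))
```

```text
(no output)
```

View pics/w11d.png

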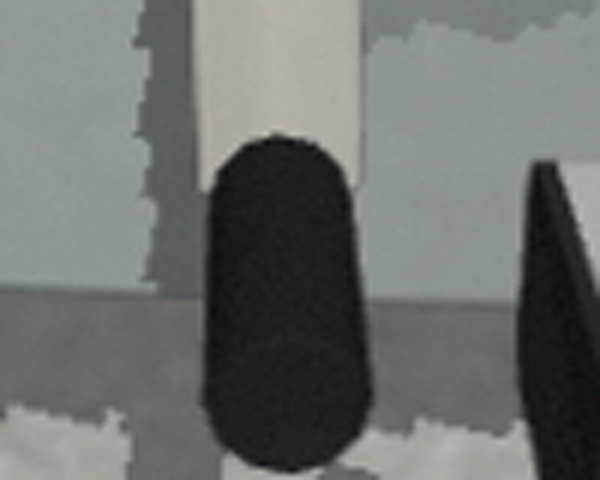

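Run:
```python
from h import *
np.set_printoptions(precision=4,suppress=True)
f=np.load("w11.npz"); p,r=f["p"],f["r"]
piv=wray(281.5,87,.059,p,r); k=wray(287.7,297.3,.086,p,r); P=np.array([.5413,-.0225])
print(piv,k,np.linalg.norm((k-piv)[:2]),np.arctan2(*(k-piv)[:2][::-1]), np.arctan2(*(k[:2]-P)[::-1]))
f=np.load("w2.npz"); p,r=f["p"],f["r"]
print(np.arctan2(*((wray(298.2,226.5,.086,p,r))[:2]-P)[::-1]))
```

```text
[ 0.5416 -0.0233  0.059 ] [ 0.5677 -0.1032  0.086 ] 0.08415715141611811 -1.2547588289464615 -1.25460543822946
-0.3053907098532277
```

Run:
```python
from h import *
im=cv2.imread("pics/w10.png")
a=cv2.resize(im[230:330,230:340],None,fx=6,fy=6,interpolation=cv2.INTER_CUBIC); a=cv2.convertScaleAbs(a,alpha=2.2,beta=10)
cv2.imwrite("pics/w10d.png",a)
```

```text
(no output)
```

View pics/w10d.png

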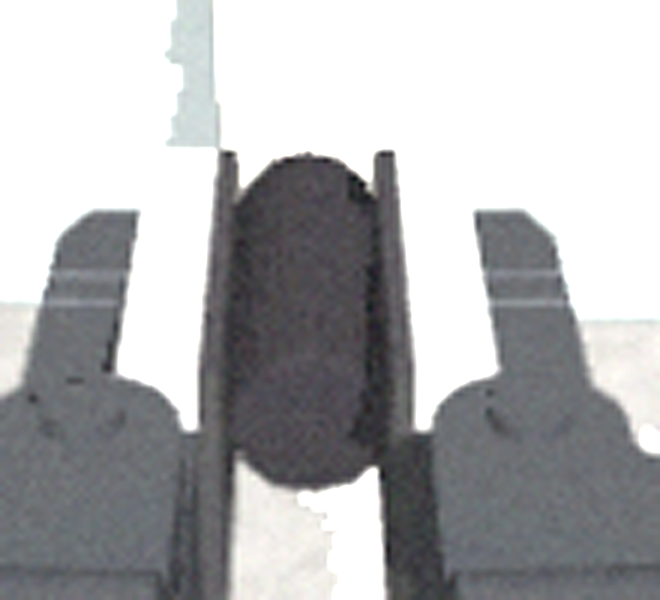

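```bash
python3 - <<'E'
from h import *
np.set_printoptions(precision=4,suppress=True)
P=np.array([.5413,-.0225])
for n,k in (("w10",(280.6,299.6)),("w11",(287.7,297.3))):
    f=np.load(n+".npz"); p,r=f["p"],f["r"]; k=wray(*k,.086,p,r); print(n,p,k,np.arctan2(*(k[:2]-P)[::-1]), np.linalg.norm(k[:2]-P))
E
python3 - <<'E'
import cv2,numpy as np
a=[cv2.imread(f"pics/{n}.png")[0:130,230:480] for n in ("w10","w11")]
cv2.imwrite("pics/c11.png",cv2.resize(np.vstack(a),None,fx=3,fy=2.3,interpolation=cv2.INTER_CUBIC))
E
```

```text
w10 [ 0.5659 -0.105   0.0761] [ 0.5673 -0.103   0.086 ] -1.2584923886989836 0.08453974396543358
w11 [ 0.5636 -0.1068  0.0769] [ 0.5677 -0.1032  0.086 ] -1.25460543822946 0.08495415942969074
```

View pics/c11.png

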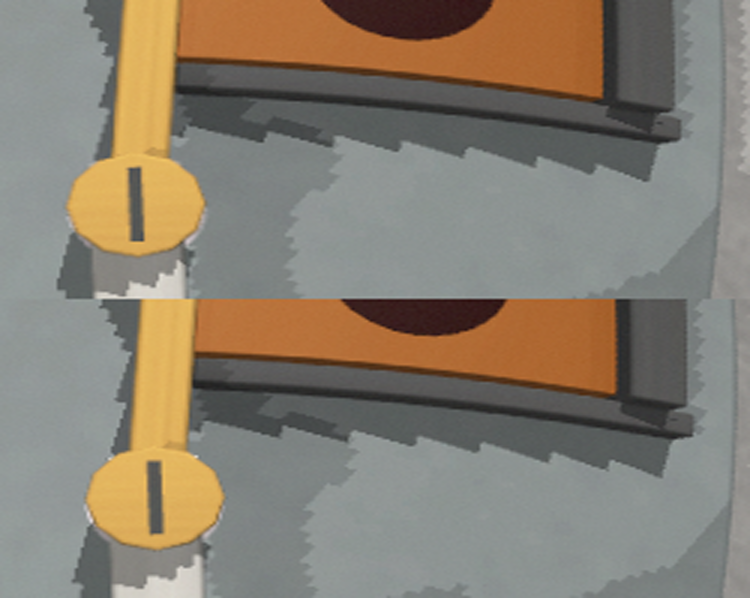

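>>> servo_tool --motion '[[[0,-2,0.2],[0,0,0],120],[[0,-3,0],[0,0,0],120],[[0,-3,0],[0,0,0],120],[[0,-1,0],[0,0,0],200],[[0,0,0],[0,0,0],255]]'

```text
time_s: 8.9
tcp_pos: [0.5632, -0.1063, 0.1677]
tool_rot: [-1.332, 0.997, -0.994]
force: [-0.3, -0.1, 0.0]
width: 0.0168
```

```bash
python3 plan.py .5225 -.285 .16 -1.284
```

```text
t 8.9 tcp [ 0.563 -0.106  0.168] Ftool [-0.027  0.001 -0.357] shift cm [15.993  0.768 -8.946] rot [ 0.002 -0.    -0.001] xang -1.284434701443721 w 0.016779123335538472
```

>>> servo_tool --motion '[[[4,0,-2.2],[0,0,0],255],[[4,0,-2.2],[0,0,0],255],[[4,0,-2.2],[0,0,0],255],[[3,0,-1.7],[0,0,0],255],[[0,0,0],[0,0,0],255],[[0,0,0],[0,0,0],255]]'

```text
time_s: 9.5
tcp_pos: [0.5229, -0.2764, 0.158]
tool_rot: [-1.334, 1.002, -0.983]
force: [0.8, 0.1, 0.5]
width: -0.0002
```

```bash
python3 plan.py .5225 -.285 .16 -1.284; python3 st.py w12 wrist
```

```text
t 9.5 tcp [ 0.523 -0.276  0.158] Ftool [ 0.168 -0.534  0.796] shift cm [ 0.805 -0.209 -0.288] rot [ 0.008  0.004 -0.009] xang -1.27996363396391 w -0.00020037605729545123
9.5 [-0.5994  0.2323  0.1199  1.4704 -0.0006  0.6806] [ 0.5229 -0.2764  0.158 ] rv [-1.334   1.0023 -0.9826] F [0.8162 0.0635 0.5261] w -0.00020037605729545123
Ftool [ 0.1685 -0.534   0.7959] xang -1.27996363396391 tilt [-0.0102  0.0062 -0.9999]
```

View pics/w12.png

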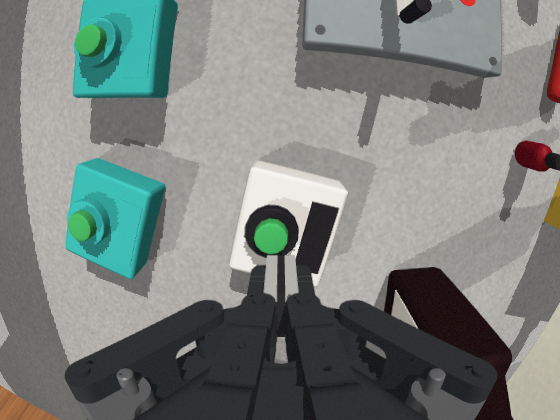

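```bash
python3 - <<'E'
from h import *
np.set_printoptions(precision=4,suppress=True)
f=np.load("w12.npz"); p,r,d=f["p"],f["r"],f["d"]
for z in (.05,.056): print(wray(271,236,z,p,r))
c=ctrl.get_calibration("wrist"); T=c["T_tool_cam"]
def dp(u,v):
    z=d[v,u]; a=np.array([u-c["cx"],v-c["cy"]]); rr=np.hypot(*a); th=rr/c["fx"]; a/=rr
    q=np.array([np.tan(th)*a[0]*z,-np.tan(th)*a[1]*z,-z]); return p+R.from_rotvec(r).as_matrix()@(T[:3,:3]@q+T[:3,3])
for u,v in ((271,236),(268,230),(275,240),(245,175),(335,190),(420,280),(400,275),(500,350)): print(u,v,dp(u,v))
E
python3 plan.py .5225 -.291 .10 -1.284
```

```text
[ 0.5219 -0.2944  0.05  ]
[ 0.5215 -0.292   0.056 ]
271 236 [ 0.5211 -0.29    0.0613]
268 230 [ 0.5177 -0.2861  0.0612]
275 240 [ 0.5248 -0.2922  0.0612]
245 175 [ 0.4876 -0.2649  0.0009]
335 190 [ 0.5596 -0.2479  0.0388]
420 280 [ 0.6694 -0.3057  0.0314]
400 275 [ 0.6538 -0.3107  0.019 ]
500 350 [ 0.6925 -0.2995  0.1403]
t 9.55 tcp [ 0.523 -0.276  0.158] Ftool [ 0.539  1.657 -0.185] shift cm [ 1.454  5.758 -0.405] rot [ 0.009  0.005 -0.009] xang -1.2793805652098507 w 9.286597529398842e-05
```

>>> servo_tool --motion '[[[1.4,2,-0.4],[0.009,0,-0.009],255],[[0,2,0],[0,0,0],255],[[0,1.5,0],[0,0,0],255],[[0,0,0],[0,0,0],255],[[0,0,0],[0,0,0],255]]'

```text
time_s: 10.05
tcp_pos: [0.5241, -0.284, 0.099]
tool_rot: [-1.335, 0.987, -0.983]
force: [0.9, 0.2, -0.4]
width: 0.0002
```

```bash
python3 plan.py .5213 -.2905 .085 -1.284
```

```text
t 10.05 tcp [ 0.524 -0.284  0.099] Ftool [0.121 0.431 0.928] shift cm [ 0.542  1.393 -0.462] rot [ 0.     0.013 -0.003] xang -1.2706351870793011 w 0.00015329443485144316
```

>>> servo_tool --motion '[[[0.55,0.6,-0.45],[0,0.01,0],255],[[0,0,0],[0,0,0],255],[[0,0,0],[0,0,0],255]]'

```text
time_s: 10.35
tcp_pos: [0.5227, -0.2902, 0.0946]
tool_rot: [-1.331, 0.991, -0.991]
force: [0.0, -0.2, 0.8]
width: 0.0002
```

```bash
python3 plan.py .5213 -.2905 .085 -1.284;python3 st.py w13 wrist
```

```text
t 10.35 tcp [ 0.523 -0.29   0.095] Ftool [ 0.159 -0.807 -0.037] shift cm [-0.01   0.956 -0.148] rot [-0.002  0.005 -0.001] xang -1.2789883583120822 w 0.00017744335525994709
10.35 [-0.6198  0.2568  0.0223  1.3361  0.0018  0.6592] [ 0.5227 -0.2902  0.0946] rv [-1.3313  0.9912 -0.9915] F [ 0.0097 -0.1638  0.8065] w 0.00017744335525994709
Ftool [ 0.1589 -0.8067 -0.0365] xang -1.2789883583120822 tilt [ 0.0012  0.0014 -1.    ]
```

View pics/w13.png

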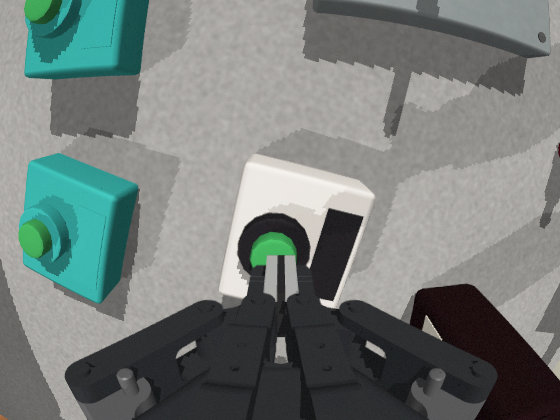

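>>> servo_tool --motion '[[[0,0.8,-0.15],[0,0,0],255],[[0,0.4,0],[0,0,0],255]]'

```text
time_s: 10.6
tcp_pos: [0.5221, -0.2916, 0.0836]
tool_rot: [-1.331, 0.989, -0.994]
force: [-0.5, -0.4, 0.1]
width: 0.0001
```

```bash
python3 plan.py .5213 -.2905 .074 -1.284
```

```text
t 10.6 tcp [ 0.522 -0.292  0.084] Ftool [ 0.243 -0.116 -0.601] shift cm [-0.127  0.958 -0.053] rot [-0.003  0.005  0.002] xang -1.279230046427982 w 7.648297178685958e-05
```

>>> servo_tool --motion '[[[0,0.4,0],[0,0,0],255],[[0,0.4,0],[0,0,0],255]]'

```text
time_s: 10.8
tcp_pos: [0.5224, -0.2918, 0.0757]
tool_rot: [-1.331, 0.988, -0.995]
force: [-2.2, 0.8, 5.1]
width: 0.0001
```

```bash
python3 plan.py .5213 -.2905 .074 -1.284
```

```text
t 10.8 tcp [ 0.522 -0.292  0.076] Ftool [-1.401 -5.143 -1.823] shift cm [-0.153  0.167 -0.069] rot [-0.004  0.005  0.002] xang -1.2794686050859096 w 5.66043547381503e-05
```

>>> servo_tool --motion '[[[0,0.4,0],[0,0,0],255],[[0,0.4,0],[0,0,0],255]]'

```text
time_s: 11.0
tcp_pos: [0.5225, -0.2918, 0.0748]
tool_rot: [-1.331, 0.986, -0.997]
force: [-7.9, 5.2, 19.4]
width: 0.0001
```

```bash
python3 plan.py .5213 -.2905 .074 -1.284
```

```text
t 11.0 tcp [ 0.523 -0.292  0.075] Ftool [ -7.117 -19.502  -5.931] shift cm [-0.163  0.076 -0.079] rot [-0.006  0.005  0.004] xang -1.2793307058614334 w 6.356476304273208e-05
```

>>> servo_tool --motion '[[[0,0,0],[0,0,0],255],[[0,-1,0],[0.006,0,-0.004],255],[[0,-3,0],[0,0,0],255],[[0,-3,0],[0,0,0],255],[[0,-2,0],[0,0,0],200],[[0,0,0],[0,0,0],120],[[0,0,0],[0,0,0],120]]'

```text
time_s: 11.7
tcp_pos: [0.5205, -0.2909, 0.1686]
tool_rot: [-1.329, 0.98, -1.002]
force: [-0.5, 0.0, 0.3]
width: 0.0435
```

```bash
python3 plan.py .566 -.105 .16 -1.28; python3 st.py t1 top
python3 - <<'E'
import cv2
a=cv2.imread("pics/t1.png");cv2.imwrite("pics/t1c.png",cv2.resize(a[155:255,260:440],None,fx=4.4,fy=4.4,interpolation=cv2.INTER_CUBIC))
E
```

```text
t 11.7 tcp [ 0.52  -0.291  0.169] Ftool [-0.178 -0.263 -0.448] shift cm [-16.501   0.833   9.691] rot [-0.012  0.001  0.008] xang -1.2793472309083616 w 0.04350204039499946
11.7 [-0.6241  0.2153  0.121   1.4629  0.0042  0.6552] [ 0.5205 -0.2909  0.1686] rv [-1.3285  0.9799 -1.0024] F [-0.4838  0.0429  0.256 ] w 0.04350204039499946
Ftool [-0.178  -0.2627 -0.448 ] xang -1.2793472309083616 tilt [ 0.0135 -0.0046 -0.9999]
```

View pics/t1c.png

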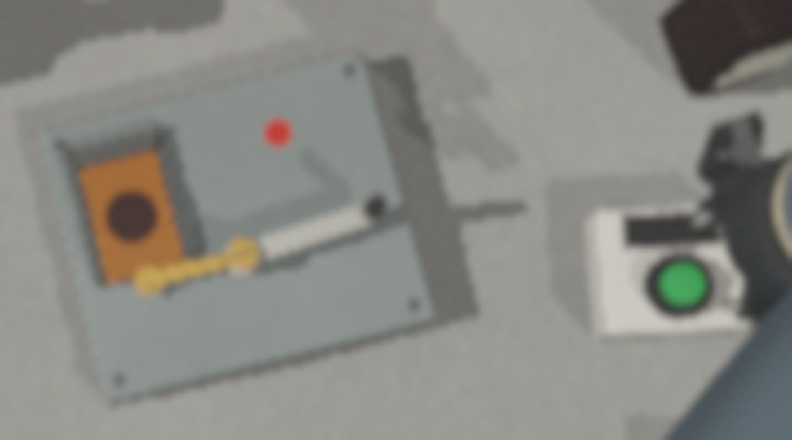

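>>> servo_tool --motion '[[[-4,0,2.3],[-0.012,0,0.008],120],[[-4,0,2.3],[0,0,0],120],[[-4,0,2.3],[0,0,0],120],[[-3.5,0,2.1],[0,0,0],120],[[0,0,0],[0,0,0],120],[[0,0,0],[0,0,0],120]]'

```text
time_s: 12.35
tcp_pos: [0.5591, -0.1108, 0.1559]
tool_rot: [-1.337, 1.009, -0.983]
force: [0.3, 0.0, -0.6]
width: 0.0452
```

```bash
python3 plan.py .566 -.1045 .10 -1.28
```

```text
t 12.35 tcp [ 0.559 -0.111  0.156] Ftool [0.064 0.601 0.258] shift cm [-0.36   5.578  0.92 ] rot [ 0.013 -0.004 -0.009] xang -1.283728687117597 w 0.045223803548267195
```

>>> servo_tool --motion '[[[-0.35,1,0.92],[0.013,0,-0.009],120],[[0,1.5,0],[0,0,0],120],[[0,0,0],[0,0,0],120],[[0,0,0],[0,0,0],120]]'

```text
time_s: 12.75
tcp_pos: [0.5645, -0.1075, 0.1261]
tool_rot: [-1.333, 1.003, -0.994]
force: [-0.1, -1.1, 0.7]
width: 0.045
```

```bash
python3 plan.py .566 -.1045 .08 -1.28
```

```text
t 12.75 tcp [ 0.564 -0.108  0.126] Ftool [ 0.971 -0.659 -0.434] shift cm [-0.237  4.612  0.259] rot [ 0.006 -0.008 -0.002] xang -1.2875146602482912 w 0.04497405845930435
```

>>> servo_tool --motion '[[[-0.25,1,0.25],[0.006,-0.008,0],120],[[0,1.5,0],[0,0,0],120],[[0,0,0],[0,0,0],120],[[0,0,0],[0,0,0],120]]'

```text
time_s: 13.15
tcp_pos: [0.5661, -0.1062, 0.0994]
tool_rot: [-1.33, 0.994, -0.993]
force: [0.7, -0.1, 1.2]
width: 0.0455
```

```bash
python3 plan.py .566 -.1045 .077 -1.28; python3 st.py w14 wrist
```

```text
t 13.15 tcp [ 0.566 -0.106  0.099] Ftool [ 0.263 -1.214  0.639] shift cm [-0.16   2.244  0.038] rot [-0.001 -0.002 -0.002] xang -1.281856963106802 w 0.045464777171549564
13.15 [-0.303   0.1989 -0.0361  1.336   0.0022  0.9788] [ 0.5661 -0.1062  0.0994] rv [-1.33    0.9942 -0.9927] F [ 0.6865 -0.0726  1.2146] w 0.045464777171549564
Ftool [ 0.2628 -1.2144  0.6387] xang -1.281856963106802 tilt [ 0.0005  0.0022 -1.    ]
```

View pics/w14.png

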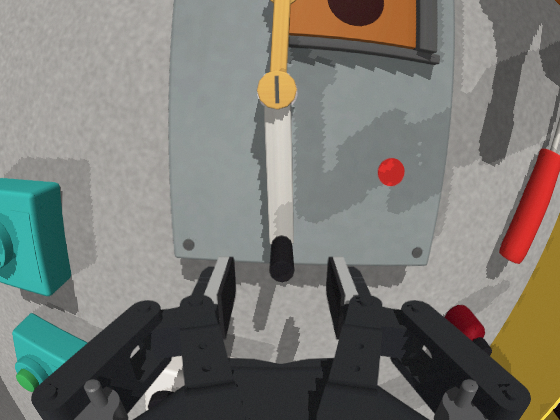

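>>> servo_tool --motion '[[[-0.2,1.0,0.05],[0,0,0],120],[[0,0.95,0],[0,0,0],120],[[0,0,0],[0,0,0],120],[[0,0,0],[0,0,0],120]]'

```text
time_s: 13.6
tcp_pos: [0.5662, -0.1038, 0.0787]
tool_rot: [-1.33, 0.994, -0.993]
force: [-0.4, 0.5, 0.5]
width: 0.0454
```

```bash
python3 plan.py .566 -.1045 .076 -1.28
```

```text
t 13.6 tcp [ 0.566 -0.104  0.079] Ftool [-0.575 -0.513 -0.255] shift cm [ 0.068  0.266 -0.036] rot [-0.001 -0.002 -0.002] xang -1.2815091251569182 w 0.04540398093000382
```

>>> servo_tool --motion '[[[0.07,0.25,0],[0,0,0],255],[[0,0,0],[0,0,0],255],[[0,0,0],[0,0,0],255],[[0,0,0],[0,0,0],255],[[0,0,0],[0,0,0],255]]'

```text
time_s: 14.1
tcp_pos: [0.5664, -0.1044, 0.0763]
tool_rot: [-1.33, 0.993, -0.993]
force: [0.3, 0.5, -1.2]
width: 0.0113
```

```bash
python3 arc.py -1.1
```

```text
t 14.10 r 85.7 ang -1.2731 xang -1.2813 z 0.0763 Frad -0.41 Fclosing -0.41 Fz -1.19 Mz 0.035 w 0.0113
shift cm [-0.207  0.036  1.462] rot [-0.002 -0.181 -0.001]
```

>>> servo_tool --motion '[[[0,0,0.4],[0,-0.03,0],255],[[-0.01,0,0.5],[0,-0.05,0],255],[[-0.01,0,0.6],[0,-0.05,0],255],[[-0.01,0,0.6],[0,-0.055,0],255],[[-0.01,0,0.6],[0,-0.055,0],255]]'

```text
time_s: 14.6
tcp_pos: [0.5852, -0.0956, 0.0763]
tool_rot: [-1.427, 0.813, -0.794]
force: [-5.2, -1.6, 2.0]
width: 0.0112
```

```bash
python3 arc.py -.95
```

```text
t 14.60 r 85.3 ang -1.0297 xang -1.0304 z 0.0763 Frad -1.28 Fclosing 5.32 Fz 2.01 Mz -0.046 w 0.0112
shift cm [-0.059  0.018  0.677] rot [ 0.013 -0.08  -0.006]
```

>>> servo_tool --motion '[[[-0.02,0.02,0.6],[0.013,-0.055,-0.005],255],[[-0.01,0,0.6],[0,-0.055,0],255],[[-0.01,0,0.6],[0,-0.055,0],255],[[-0.01,0,0.6],[0,-0.055,0],255],[[-0.01,0,0.6],[0,-0.055,0],255]]'

```text
time_s: 15.1
tcp_pos: [0.604, -0.0797, 0.0763]
tool_rot: [-1.503, 0.59, -0.573]
force: [-4.1, -2.4, 1.0]
width: 0.0107
```

```bash
python3 arc.py -.6
```

```text
t 15.10 r 84.9 ang -0.7395 xang -0.7421 z 0.0763 Frad -1.47 Fclosing 4.52 Fz 1.01 Mz -0.095 w 0.0107
shift cm [-0.071  0.011  1.182] rot [ 0.014 -0.142 -0.007]
```

>>> servo_tool --motion '[[[-0.01,0,0.6],[0.013,-0.055,-0.005],255],[[-0.01,0,0.6],[0,-0.055,0],255],[[-0.01,0,0.6],[0,-0.055,0],255],[[-0.01,0,0.6],[0,-0.055,0],255],[[-0.01,0,0.6],[0,-0.055,0],255]]'

```text
time_s: 15.6
tcp_pos: [0.6173, -0.0593, 0.0763]
tool_rot: [-1.553, 0.366, -0.349]
force: [-4.1, -3.5, 1.9]
width: 0.0109
```

```bash
python3 arc.py -.29; python3 st.py w15 wrist
```

```text
t 15.60 r 84.5 ang -0.4510 xang -0.4552 z 0.0763 Frad -2.18 Fclosing 5.00 Fz 1.87 Mz -0.072 w 0.0109
shift cm [-0.065  0.01   1.363] rot [ 0.013 -0.165 -0.009]
15.6 [-0.1983  0.3361  0.0827  1.3286 -0.0116  0.2568] [ 0.6173 -0.0593  0.0763] rv [-1.5531  0.366  -0.3489] F [-4.1432 -3.5476  1.8677] w 0.010879149560369757
Ftool [-2.1766 -1.7801 -5.0332] xang -0.45515578998047945 tilt [-0.0133 -0.0091 -0.9999]
```

View pics/w15.png

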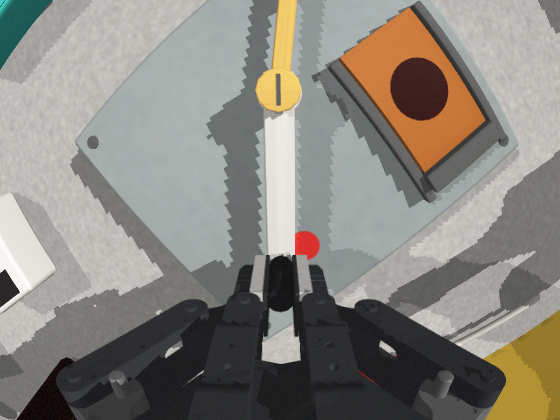

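Run:
```python
from h import *
from scipy.optimize import least_squares
np.set_printoptions(precision=4,suppress=True)
Q=np.array([(.6218,-.0496),(.6186,-.0572),(.6098,-.0727),(.5949,-.0889),(.5824,-.0977),(.572,-.1027),(.566,-.105),(.5852,-.0956),(.604,-.0797),(.6173,-.0593)])
s=least_squares(lambda c:np.hypot(*(Q-c).T)-.085,[.541,-.0225]); P=s.x; print(P,s.fun*1e3)
# mark seen in several views, with the camera's lateral bias taken from gripped knob
im=cv2.imread("pics/w15.png");cv2.imwrite("pics/w15c.png",cv2.resize(im[215:325,240:340],None,fx=6,fy=5.4,interpolation=cv2.INTER_CUBIC))
for n,m in (("w5",(360,219)),("w6",(380.5,202.5)),("w7",(396.5,190.5)),("w11",(407.5,179.5)),("w14",(391.5,172))):
    f=np.load(n+".npz"); p,r=f["p"],f["r"]; m=wray(*m,.03,p,r); Rm=R.from_rotvec(r).as_matrix()
    mc=m-Rm@np.array([-.0015,0,.0019])
    for q in (m,mc): print(n,q[:2],np.linalg.norm(q[:2]-P),np.arctan2(*(q[:2]-P)[::-1]))
```

```text
[ 0.5404 -0.0237] [ 0.4207  0.0738 -0.0428 -0.0177  0.0936  0.0918  0.2419 -0.2798 -0.2565
 -0.2588]
w5 [ 0.6228 -0.0481] 0.08593425474415976 -0.28826464825873716
w5 [ 0.6222 -0.0505] 0.0860437027286471 -0.3163837469260248
w6 [ 0.6222 -0.0486] 0.08553902638121906 -0.29513980040194737
w6 [ 0.6212 -0.0508] 0.08524553430886472 -0.32327762512036556
w7 [ 0.6226 -0.0488] 0.08591959561531749 -0.29653121386422476
w7 [ 0.6213 -0.0509] 0.08535909259051805 -0.3240304522210882
w11 [ 0.6222 -0.0488] 0.08558766206471985 -0.2979729492693834
w11 [ 0.6208 -0.0508] 0.0848627225849345 -0.3250744604848724
w14 [ 0.6225 -0.0487] 0.08586733280356292 -0.295989178329886
w14 [ 0.6211 -0.0507] 0.08514247456247952 -0.32300232546783564
```

View pics/w15c.png

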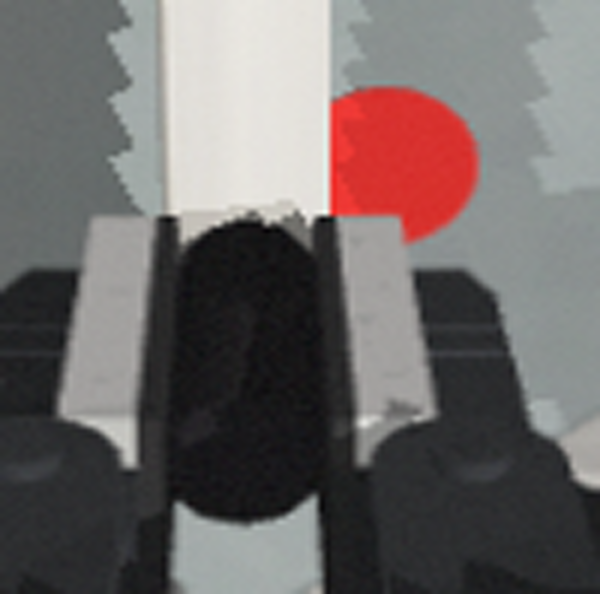

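Run:
```python
from h import *
np.set_printoptions(precision=4,suppress=True)
P=np.array([.5404,-.0237])
f=np.load("w2.npz"); p,r=f["p"],f["r"]; Rm=R.from_rotvec(r).as_matrix()
k=wray(298.2,226.5,.086,p,r); kb=k.copy(); kb[2]=.03
print("w2: predicted mark if centred under knob", wproj(kb,p,r),"right edge",wproj(kb+.009*Rm[:,2],p,r), "observed right edge ~310.3,203")
print("lever right edge at z.053", wproj(np.r_[k[:2],.053]+.007*Rm[:,2],p,r), "obs ~306.8")
f=np.load("w15.npz"); p,r=f["p"],f["r"]
k=wray(240+248/6-.4,215+450/5.4-.4,.086,p,r); m=wray(304.2,245.2,.03,p,r); pv=wray(278.5,89.5,.059,p,r)
a=lambda v:np.arctan2(v[1],v[0])
print(k,m,pv,a(k-pv),a(m-pv),a(k[:2]-P),a(m[:2]-P),np.linalg.norm(m-pv),np.linalg.norm(k-pv))
```

```text
w2: predicted mark if centred under knob [294.9429 201.0545] right edge [306.7544 201.0675] observed right edge ~310.3,203
lever right edge at z.053 [306.1874 210.0446] obs ~306.8
[ 0.617  -0.0579  0.086 ] [ 0.6228 -0.0468  0.03  ] [ 0.5416 -0.0226  0.059 ] -0.4381715001940488 -0.2891667897375932 -0.4204847482067463 -0.273086209809444 0.0895128408207721 0.08752712548279289
```

>>> servo_tool --motion '[[[-0.01,0,0.6],[0.013,-0.055,-0.008],255],[[-0.01,0,0.5],[0,-0.05,0],255]]'

```text
time_s: 15.85
tcp_pos: [0.6208, -0.0508, 0.0763]
tool_rot: [-1.559, 0.274, -0.27]
force: [-3.4, -2.8, 0.6]
width: 0.0108
```

```bash
sed -i 's/piv=np.array(\[.*/piv=np.array([.5404,-.0237])/' arc.py; python3 arc.py -.283
```

```text
t 15.85 r 84.8 ang -0.3249 xang -0.3462 z 0.0763 Frad -2.30 Fclosing 3.76 Fz 0.59 Mz -0.097 w 0.0108
shift cm [0.004 0.029 0.356] rot [ 0.006 -0.063 -0.002]
```

>>> servo_tool --motion '[[[0,0,0.4],[0.005,-0.05,0],255],[[0,0,0.1],[0,-0.01,0],255]]'

```text
time_s: 16.05
tcp_pos: [0.6219, -0.0473, 0.0763]
tool_rot: [-1.562, 0.227, -0.222]
force: [-1.8, -1.6, 1.3]
width: 0.0108
```

```bash
python3 arc.py -.283
```

```text
t 16.05 r 84.8 ang -0.2823 xang -0.2857 z 0.0763 Frad -1.25 Fclosing 1.98 Fz 1.33 Mz -0.189 w 0.0108
shift cm [ 0.018  0.032 -0.005] rot [ 0.004 -0.003 -0.003]
```

>>> servo_tool --motion '[[[0,0,0],[0,0,0],255],[[0,0,0],[0,0,0],255],[[0,0,0],[0,0,0],140],[[0,0,0],[0,0,0],120],[[0,0,0],[0,0,0],120],[[0,0,0],[0,0,0],120]]'

```text
time_s: 16.65
tcp_pos: [0.624, -0.0463, 0.0768]
tool_rot: [-1.559, 0.225, -0.226]
force: [0.2, 0.5, -0.1]
width: 0.0456
```

```bash
python3 arc.py -.283
```

```text
t 16.65 r 86.6 ang -0.2639 xang -0.2867 z 0.0768 Frad 0.04 Fclosing -0.54 Fz -0.13 Mz 0.012 w 0.0456
shift cm [-0.154  0.081 -0.166] rot [-0.    -0.004  0.001]
```

>>> servo_tool --motion '[[[0,-2,0],[0,0,0],120],[[0,-3,0],[0,0,0],120],[[-1,-3,0],[0,0,0],120],[[-3,-2,0],[0,0,0],120],[[-3,0,0],[0,0,0],120],[[0,0,0],[0,0,0],120],[[0,0,0],[0,0,0],120]]'

```text
time_s: 17.35
tcp_pos: [0.5547, -0.0249, 0.179]
tool_rot: [-1.557, 0.225, -0.224]
force: [-0.2, -0.1, 0.8]
width: 0.0452
```

```bash
python3 st.py w16 wrist
python3 - <<'E'
import cv2
a=cv2.imread("pics/w16.png");cv2.imwrite("pics/w16c.png",cv2.resize(a[:300,150:450],None,fx=2,fy=2,interpolation=cv2.INTER_CUBIC))
E
```

```text
17.35 [-0.1667  0.1224  0.0369  1.4858  0.0019  0.1192] [ 0.5547 -0.0249  0.179 ] rv [-1.5572  0.2248 -0.224 ] F [-0.2024 -0.0626  0.7677] w 0.045163258198361936
Ftool [-0.1772 -0.7677 -0.1158] xang -0.2859257576103579 tilt [-0.0002  0.0019 -1.    ]
```

View pics/w16.png

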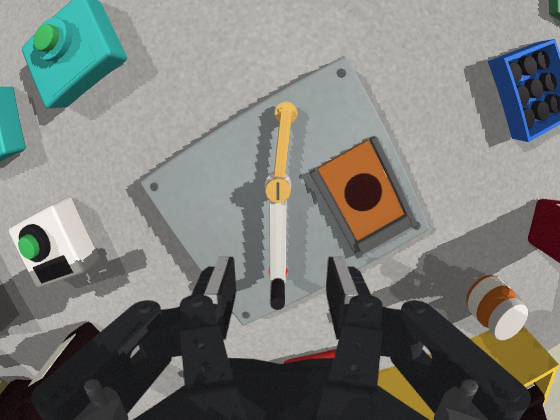

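Run:
```python
import cv2,numpy as np
from h import *
a=cv2.imread("pics/w16.png")
x=cv2.resize(a[230:315,235:325],None,fx=6,fy=6,interpolation=cv2.INTER_CUBIC); y=cv2.resize(a[130:260,300:430],None,fx=3.9,fy=3.9,interpolation=cv2.INTER_CUBIC)[:510,:]
cv2.imwrite("pics/w16c.png",x); cv2.imwrite("pics/w16d.png",y)
im,d=ctrl.get_image("scene"); cv2.imwrite("pics/s2.png",im); cv2.imwrite("pics/s2c.png",cv2.resize(im[190:300,130:330],None,fx=4,fy=4,interpolation=cv2.INTER_CUBIC))
```

```text
(no output)
```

View pics/w16c.png

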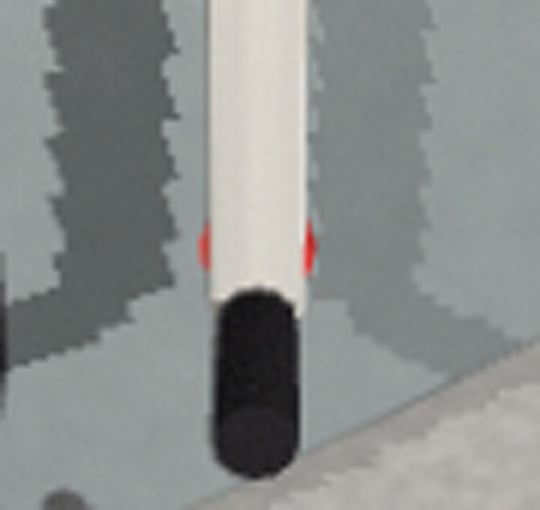

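View pics/w16d.png

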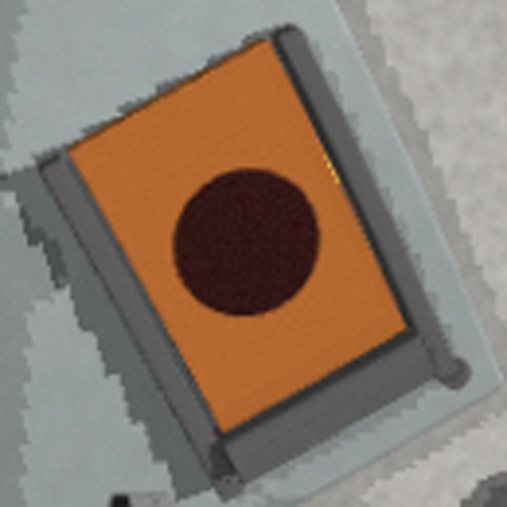

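View pics/s2.png

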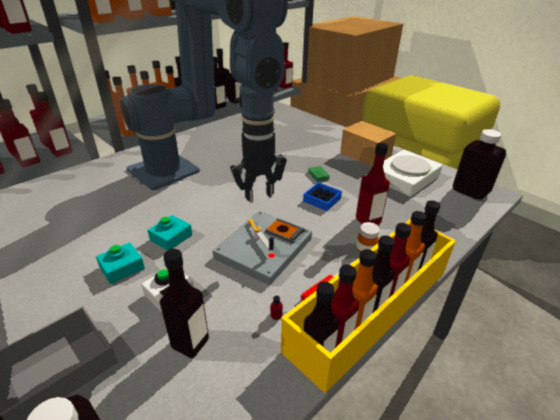

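Red shows equally on both sides of the lever (columns 200 and 317 in the crop, lever at 209–308), so the knob is over the mark. The plate lies flush at the stop and the bystanders have not moved. I'm handing in.

```bash
python3 -c "
from bench import ctrl
s=ctrl.read_state();print(s['time_s'],abs(s['qvel']).max(),s['force']);print(ctrl.hand_in())"
```

```text
17.45 0.021938660608362987 [ 0.17732334  0.07774005 -0.42458669]
the job is handed in; nothing more can be done
None
```

I completed the job in order and handed it in at 17.5 s. No verdict was reported.

- **Clipping:** I turned the clip by its knob. The moving force at the knob rose from about 6 N to 9.9 N, so I estimate about 5 N on the plate, within the allowed 2 to 10 N. That estimate is good to roughly ±2 N. After I let go, the knob had moved no more than about 0.01 rad by camera, and the plate stayed against the stop.
- **Reading:** I pressed the white console's green button with closed fingers. It travelled about 6 mm and then bottomed hard at 19 N.
- **Parking:** I gripped the knob again, swung the clip back and let go. In the last picture red shows equally on both sides of the lever, so the knob is over the mark. It had started about 2 to 3 mm short of it.
- **Last checks:** The plate is flush with the stop and looks uncracked. The bystanders look unmoved and the gripper touches nothing.
- **Disagreements:** The camera's absolute knob angle differed from the arm's by about 0.02 rad. I therefore judged the hold and the final parking from relative views.

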